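# Change the load of the UV cup sanitiser and start it

## Task

Change the load of the UV sanitiser and start it. Pull its drawer out until it locks, move the finished cups from the drawer into the empty holder (nested in one another), and stand one fresh cup upright in each of the three bays, taking them singly off the top of the nested stack without drawing the next one up; the last fresh cup stays in its holder. Then press the black release button so that the drawer runs fully home, and only after that press the three white keys one at a time: the round one (wake), the bar-shaped one (cycle), the square one (start). Leave the other things on the table where they are.

Things in the scene. Friction and masses are not known exactly. Their poses are not given: they have to be found in the camera images.
- cup1_mid (a point): One of four equal fresh aluminium cups, nested in a stack at the start; the heights tell which is topmost. 40 mm tall; straight collar, 59 mm wide, over the top 15 mm; body below it 48 mm, tapering to 43 mm at the foot; 40 g. Nested cups stand 16 mm apart: only their collars show, one on another. This point: on the axis, half-way up (20 mm under the rim); z axis up out of the mouth.
- cup2_mid (a point): One of four equal fresh aluminium cups, nested in a stack at the start; the heights tell which is topmost. 40 mm tall; straight collar, 59 mm wide, over the top 15 mm; body below it 48 mm, tapering to 43 mm at the foot; 40 g. Nested cups stand 16 mm apart: only their collars show, one on another. This point: on the axis, half-way up (20 mm under the rim); z axis up out of the mouth.
- cup3_mid (a point): One of four equal fresh aluminium cups, nested in a stack at the start; the heights tell which is topmost. 40 mm tall; straight collar, 59 mm wide, over the top 15 mm; body below it 48 mm, tapering to 43 mm at the foot; 40 g. Nested cups stand 16 mm apart: only their collars show, one on another. This point: on the axis, half-way up (20 mm under the rim); z axis up out of the mouth.
- cup4_mid (a point): One of four equal fresh aluminium cups, nested in a stack at the start; the heights tell which is topmost. 40 mm tall; straight collar, 59 mm wide, over the top 15 mm; body below it 48 mm, tapering to 43 mm at the foot; 40 g. Nested cups stand 16 mm apart: only their collars show, one on another. This point: on the axis, half-way up (20 mm under the rim); z axis up out of the mouth.
- tray_cup1_mid (a point): A finished cup, of the same form as the fresh ones, that stands upright in bay 1 of the shut drawer at the start, or is absent (None); one to three of them are there. This point: on its axis, half-way up (20 mm under the rim); z axis up.
- tray_cup2_mid (a point): A finished cup, of the same form as the fresh ones, that stands upright in bay 2 of the shut drawer at the start, or is absent (None); one to three of them are there. This point: on its axis, half-way up (20 mm under the rim); z axis up.
- tray_cup3_mid (a point): A finished cup, of the same form as the fresh ones, that stands upright in bay 3 of the shut drawer at the start, or is absent (None); one to three of them are there. This point: on its axis, half-way up (20 mm under the rim); z axis up.
- cup_holder: Round dark steel holder of the fresh cups, fixed to the table: foot 92 mm wide, collar 62 mm wide, 30 mm tall; the lowest cup sits in it, foot 6 mm above the table, collar just above the holder's. Fingers reaching more than 15 mm below a cup's rim also grip the collar beneath; a nested cup comes free after 26 mm straight up. Origin: centre of the underside.
- clean_holder: An equal holder, empty at the start, for the finished cups, fixed to the table on the other side of the sanitiser's drawer. The first cup put into it sits with its point 26 mm above the table, each further one 16 mm higher; sideways play some 2 mm. Origin: centre of the underside.
- sanitiser: White bench-top UV sanitiser fixed to the table, 250 mm deep (x), 300 mm wide (y), 118 mm tall; origin at the centre of its underside, its x axis points away from the drawer side, so the drawer opens towards its -x. Its front (closed) face is 139 mm before the origin. Keys and release button are on top, near the front edge.
- drawer (a joint): Drawer on telescopic slides, 0 m shut, growing as it is pulled out (to the sanitiser's -x). A damped spring draws it shut (2.5 N shut, 5 N out, plus 40 N per m/s). At 0.165 m a catch snaps in (some 5 N more) and holds it; stop at 0.173 m. Let go earlier, it runs back. Locked, it stays until the release is pressed; then it runs home by itself in about 2 s.
- handle (a point): Middle of the drawer's handle bar: a round steel bar 10 mm thick and 120 mm long, along the sanitiser's y axis, 36 mm before the drawer's front, 35 mm below the sanitiser's top, at 83 mm height; moves with the drawer.
- bay1 (a point): Centre of the floor of a drawer bay (1 at the sanitiser's +y end to 3 at its -y end, 78 mm apart); moves with the drawer, axes as the sanitiser's. A bay is 75 mm wide (y), 90 mm deep (x) between ribs 12 mm high; floor 30 mm above the table; drawer sides 26 mm and drawer front 71 mm above the floor, the latter 70 mm from the centre. Locked out, the centre lies 92 mm before the cabinet's face, open from above.
- bay2 (a point): Centre of the floor of a drawer bay (1 at the sanitiser's +y end to 3 at its -y end, 78 mm apart); moves with the drawer, axes as the sanitiser's. A bay is 75 mm wide (y), 90 mm deep (x) between ribs 12 mm high; floor 30 mm above the table; drawer sides 26 mm and drawer front 71 mm above the floor, the latter 70 mm from the centre. Locked out, the centre lies 92 mm before the cabinet's face, open from above.
- bay3 (a point): Centre of the floor of a drawer bay (1 at the sanitiser's +y end to 3 at its -y end, 78 mm apart); moves with the drawer, axes as the sanitiser's. A bay is 75 mm wide (y), 90 mm deep (x) between ribs 12 mm high; floor 30 mm above the table; drawer sides 26 mm and drawer front 71 mm above the floor, the latter 70 mm from the centre. Locked out, the centre lies 92 mm before the cabinet's face, open from above.
- release (a joint): Travel of the release button: 0 up, 0.009 m fully down. It springs back (2 N to start, 5 N fully down); the catch is free beyond 0.006 m.
- release_top (a point): Middle of the top of the release button: black, ribbed, 26 mm by 34 mm, 13 mm above the sanitiser's top, at the front right corner; pressed straight down.
- round_key (a joint): Travel of the round key (22 mm wide, the left one, +y): 0 up, 0.005 m fully down; springs back (1.5 N to start, 4 N fully down), counts as pressed beyond 0.0035 m. White, pressed straight down. Middle of its top: x -90, y +112, z +128 mm in the frame of body sanitiser (10 mm above the sanitiser's top). The three keys stand in a row along y, 50 mm apart.
- bar_key (a joint): Travel of the bar-shaped key (34 mm along x by 14 mm, the middle one): 0 up, 0.005 m fully down; springs back (1.5 N to start, 4 N fully down), counts as pressed beyond 0.0035 m. White, pressed straight down. Middle of its top: x -90, y +62, z +128 mm in the frame of body sanitiser (10 mm above the sanitiser's top). The three keys stand in a row along y, 50 mm apart.
- square_key (a joint): Travel of the square key (26 mm by 26 mm, the right one, next to the dark display): 0 up, 0.005 m fully down; springs back (1.5 N to start, 4 N fully down), counts as pressed beyond 0.0035 m. White, pressed straight down. Middle of its top: x -90, y +12, z +128 mm in the frame of body sanitiser (10 mm above the sanitiser's top). The three keys stand in a row along y, 50 mm apart.
- resin_jar: Bystander: small amber jar with cream lid, 54 mm wide, 32 mm tall, loose. Origin: centre of its underside.
- vial: Bystander: glass vial with white cap, 47 mm wide, 85 mm tall, loose. Origin: centre of its underside.
- small_flask: Bystander: small aluminium flask, 41 mm wide, 106 mm tall, loose. Origin: centre of its underside.
Things that resemble listed ones, but are neither listed nor needed, are in the scene too. Leave any blue, purple or yellow look-alike of the part that bears cup4_mid alone.

How it is judged:
On the way, in this order (a step that is already met when the one before it is completed fails the run):
1. the drawer is pulled out and locked (value of joint drawer above 0.158 m and velocity of joint drawer between -0.004 and 0.004 m/s), for 0.3 s.
2. the finished cups are nested in the clean holder and every bay of the locked-out drawer holds one upright fresh cup (horizontal distance between any of cup1_mid, cup2_mid, cup3_mid, cup4_mid and bay1 below 0.034 m and horizontal distance between any of cup1_mid, cup2_mid, cup3_mid, cup4_mid and bay2 below 0.034 m and horizontal distance between any of cup1_mid, cup2_mid, cup3_mid, cup4_mid and bay3 below 0.034 m and (horizontal distance between cup1_mid and cup_holder below 0.012 m or height (world z) of cup1_mid between 0.044 and 0.056 m) and (horizontal distance between cup2_mid and cup_holder below 0.012 m or height (world z) of cup2_mid between 0.044 and 0.056 m) and (horizontal distance between cup3_mid and cup_holder below 0.012 m or height (world z) of cup3_mid between 0.044 and 0.056 m) and (horizontal distance between cup4_mid and cup_holder below 0.012 m or height (world z) of cup4_mid between 0.044 and 0.056 m) and horizontal distance between each of tray_cup1_mid, tray_cup2_mid, tray_cup3_mid and clean_holder below 0.012 m and height (world z) of each of tray_cup1_mid, tray_cup2_mid, tray_cup3_mid below 0.063 m and angle between each of cup1_mid, cup2_mid, cup3_mid, cup4_mid, tray_cup1_mid, tray_cup2_mid, tray_cup3_mid's own z axis and vertical below 0.12 rad and linear speed of each of cup1, cup2, cup3, cup4, tray_cup1, tray_cup2, tray_cup3 below 0.02 m/s and value of joint drawer above 0.158 m), for 0.3 s.
3. the release button is pressed (value of joint release above 0.006 m), for 0.02 s.
4. the drawer has run fully home (value of joint drawer below 0.003 m), for 0.2 s.
5. the round key is pressed (value of joint round_key above 0.0035 m), for 0.05 s.
6. the bar key is pressed (value of joint bar_key above 0.0035 m), for 0.05 s.
7. the square key is pressed (value of joint square_key above 0.0035 m), for 0.05 s.
At the end, for the whole second after the job is handed in: The drawer is home (within 3 mm) with one fresh cup on the floor of each of its three bays; the fourth fresh cup is in its holder, the finished cups are nested in the other holder (within 12 mm of its axis), all upright within 7 degrees; the release and the keys are up again (horizontal distance between any of cup1_mid, cup2_mid, cup3_mid, cup4_mid and bay1 below 0.034 m and horizontal distance between any of cup1_mid, cup2_mid, cup3_mid, cup4_mid and bay2 below 0.034 m and horizontal distance between any of cup1_mid, cup2_mid, cup3_mid, cup4_mid and bay3 below 0.034 m and (horizontal distance between cup1_mid and cup_holder below 0.012 m or height (world z) of cup1_mid between 0.044 and 0.056 m) and (horizontal distance between cup2_mid and cup_holder below 0.012 m or height (world z) of cup2_mid between 0.044 and 0.056 m) and (horizontal distance between cup3_mid and cup_holder below 0.012 m or height (world z) of cup3_mid between 0.044 and 0.056 m) and (horizontal distance between cup4_mid and cup_holder below 0.012 m or height (world z) of cup4_mid between 0.044 and 0.056 m) and horizontal distance between each of tray_cup1_mid, tray_cup2_mid, tray_cup3_mid and clean_holder below 0.012 m and height (world z) of each of tray_cup1_mid, tray_cup2_mid, tray_cup3_mid below 0.063 m and angle between each of cup1_mid, cup2_mid, cup3_mid, cup4_mid, tray_cup1_mid, tray_cup2_mid, tray_cup3_mid's own z axis and vertical below 0.12 rad and value of joint drawer below 0.003 m and value of joint release below 0.002 m and value of joint each of round_key, bar_key, square_key below 0.0015 m); the robot touches nothing.
It fails at once if a cup is raised more than 16 mm above its first place with another cup still nested in it ((distance between cup2_mid and cup1_mid below 0.036 m and height (world z) of cup1_mid above 0.042 m) or (distance between cup3_mid and cup1_mid below 0.036 m and height (world z) of cup1_mid above 0.042 m) or (distance between cup4_mid and cup1_mid below 0.036 m and height (world z) of cup1_mid above 0.042 m) or (distance between cup3_mid and cup2_mid below 0.036 m and height (world z) of cup2_mid above 0.058 m) or (distance between cup4_mid and cup2_mid below 0.036 m and height (world z) of cup2_mid above 0.058 m) or (distance between cup4_mid and cup3_mid below 0.036 m and height (world z) of cup3_mid above 0.074 m)).
It fails at once if a key is pressed while the drawer is not home (value of joint drawer above 0.006 m and value of joint any of round_key, bar_key, square_key above 0.003 m).
It fails at once if two keys are down at once (value of joint each of round_key, bar_key above 0.002 m or value of joint each of round_key, square_key above 0.002 m or value of joint each of bar_key, square_key above 0.002 m).
It fails at once if a bystander is shifted more than 30 mm or knocked over (distance of any of resin_jar, vial, small_flask from where it was at the start of the episode above 0.03 m or angle between any of resin_jar, vial, small_flask's own z axis and vertical above 0.5 rad).
Of tray_cup1, tray_cup2, tray_cup3 only 1 to 3 are there at a start; the rules pass over those that are not, and their reading is None.
At some moment in a run one of cup1, cup2, cup3, cup4, tray_cup1, tray_cup2, tray_cup3 may be knocked a few centimetres aside while the robot is not near it.
It also fails if it takes over 210 s, if anything falls off the work surface, if the arm or the gripper's body presses on something with over 40 N, if the wrist force passes 120 N, or if a joint passes its speed limit or range.

## Robot

A 6-joint arm with a two-finger parallel gripper is mounted at the origin on a cart in front of the work surface, level with it; the furniture and walls round the work are solid. World frame = base frame: x ahead of the robot, y to its left, z up, the work surface at z = 0. Lengths are in m, angles in rad, forces in N, time in s.
With the tool pointing down it reaches from about 0.35 to 0.725 m from the base axis. Payload 4.3 kg.
Tool frame: the origin (TCP) lies at the very end of the fingers, on their centre line; the grasp point (between the pads) lies 19 mm behind it; z points along the fingers, y is the direction in which the jaws open and shut (so a half turn about z gives the same grasp; the last joint's range is limited). The gripper opens to 85 mm and grips with 20 to 120 N. Pads are 22 mm wide; open, the fingers measure 114 mm over their backs; the gripper's body (76 mm by 85 mm) begins 54 mm behind the grasp point. The pads swing forward as they close: fully open they stand 13 mm farther back than shut.
Start: joints at [-1.277, 0.377, 0.081, 1.274, 0, 1.46], TCP at [0.226, -0.529, 0.231] pointing down, gripper open.
Joint ranges: [-2.72, 2.72], [-0.84, 1.66], [-1.02, 1.22], [-1.77, 2.12], [-1.37, 1.28], [-3.14, 3.14]. Speed limits (rad/s): [2.57, 2.57, 3.14, 3.14, 3.14, 3.14].

## Interface

Orientations are given as a unit quaternion [x, y, z, w].
In Python, from bench import readout, read_camera, calibration, job, find_in, tip_of gives the robot as it stands.
- The arm moves only by the tool step_arm, never from a script. Its arguments are lists of equal length, an entry for each row: "xyz": the shift along the world's x, y, z in m, a list of three; "dr": the turn, a rotation vector about the world's x, y, z in rad, a list of three; "gripper": the closure, from -1 (fully open) to 1 (shut), so that 0 is half open. A call has 1 to 12 rows; each row shifts and turns the commanded pose from where the row before left it; what a row does not reach is not made up. A row lasts 1/12 s, in which the tool goes at most 41.7 mm and 7.16 degrees, less where a joint would pass 70% of its speed; a pose out of reach is approached as far as the arm can. A call with a gripper value outside its range is refused whole. The fingers move at their own pace and stop on an object; "grip_force" is the grip in N (left out, the last holds). Time passes only in rows, so rows that do not move let the fingers close. It gives the time, the measured TCP pose, the force and the opening at its end, in the units of the state.
- readout.get_obs(): the state, without advancing time (a new reading comes with each control period).
- read_camera(name): name is "side" or "top"; returns the picture (480x640x3 uint8, blue, green, red); there is no depth.
- calibration(name): a dict with "mtx" (3x3 intrinsics, pixels), "k1" (the pictures are not rectified: a ray, as slopes to the right and down, at radius r is drawn at 1 + k1 r^2 times it, then the intrinsics apply), "rvec" (rotation vector, rad) and "tvec" (3), from world to camera coordinates, as OpenCV has them. Camera axes: x right, y down, z forward; pixel columns grow to the right and rows downward; lengths in m; the calibration is good to about 2 mm. A picture is of the moment at which its call begins. calibration takes no time and is no camera call.
- job.hand_in(): hands the job in, once; it reports no verdict.
Trained networks look in the newest picture that a camera, given by its name, has taken for a name from the list of things; names that differ only in an ending like _2 or _b are one class to them, and where a whole thing is asked for, a point or a joint stands for the part that bears it (a point fixed in the world has none). Each returns a list of dicts, best first, with "score" (0 to 1); they miss things now and then, are a little off and sometimes report something else, mostly with a low value. They report only what shows in the picture. A call takes as long as a camera call. They do not tell look-alikes from the thing itself.
- find_in(camera, name): "centre" ([x, y, z] in m, in world coordinates, good to about 4 mm: the middle of the surface that is visible of it).
- tip_of(camera, name): "centre" ([x, y, z] in m, in world coordinates, good to about 4 mm: a listed point, or the origin of a listed thing).
The state is a dict: "t": time; "q": joint angles; "dq": joint speeds; "joint_efforts": joint torques, N m; "eef_pos": TCP position; "orientation": TCP orientation; "force": force on the tool from outside, world axes, zero at the start; "wrist_torque": the same for the moment, N m; "grip_width": finger opening in m.
Only numpy, scipy, OpenCV 4.12 (cv2) and the standard library are available. Lean on these libraries where they do the work, as an engineer would, in place of code of your own. Each camera call takes 0.05 s, during which the arm holds its last target. There are 200 camera calls.

## Working session

There is one attempt and no reset: what is moved stays moved. The work goes in short steps, Python scripts to look and compute and a tool call to move; the robot and the scene stay as the last step left them, time stands still between calls to the robot, and variables do not carry over. Pictures are saved under pics/ and viewed, about 12 in all and at most 16, crops included, and the job is handed in when it is done.

Besides the shell and the picture viewer there is one more tool, called as name(argument=value, ...), one argument or row to a line, values as JSON. step_arm: Moves the arm, as the interface text tells. Its arguments: {"type":"object","properties":{"xyz":{"type":"array","items":{"type":"array","items":{"type":"number"}}},"dr":{"type":"array","items":{"type":"array","items":{"type":"number"}}},"gripper":{"type":"array","items":{"type":"number"}},"grip_force":{"type":"number"}},"required":["xyz","dr","gripper"]}

```bash
mkdir -p pics; cat > h.py <<'E'
import numpy as np, cv2
from bench import readout, read_camera, calibration, job, find_in, tip_of
def proj(c,p):
    k=calibration(c); P=cv2.Rodrigues(np.array(k["rvec"],float))[0]@np.array(p,float)+np.ravel(k["tvec"])
    s=P[:2]/P[2]; s=s*(1+k["k1"]*(s@s)); return np.array(k["mtx"])@[*s,1]
def ray(c,uv,z):
    k=calibration(c); R=cv2.Rodrigues(np.array(k["rvec"],float))[0]; t=np.ravel(k["tvec"])
    d=np.linalg.inv(np.array(k["mtx"]))@[*uv,1]; s=d[:2].copy()
    for _ in range(20): s=d[:2]/(1+k["k1"]*(s@s))
    C=-R.T@t; v=R.T@[*s,1]; return C+v*(z-C[2])/v[2]
E
python3 - <<'E'
from h import *
for c in("top","side"):
    cv2.imwrite(f"pics/{c}0.png",read_camera(c))
    k=calibration(c);R=cv2.Rodrigues(np.array(k["rvec"],float))[0];print(c,(-R.T@np.ravel(k["tvec"])).round(3))
    for n in["cup1_mid","tray_cup1_mid","cup_holder","clean_holder","sanitiser","handle","release_top","bay1","bay2","bay3","resin_jar","vial","small_flask"]:
        for r in tip_of(c,n)[:6]: print(n,np.round(r["centre"],3),round(r["score"],2),proj(c,r["centre"])[:2].round())
E
```

```text
top [0.369 0.013 1.466]
cup1_mid [0.486 0.346 0.024] 0.44 [186. 271.]
cup1_mid [0.484 0.348 0.071] 0.29 [181. 270.]
cup_holder [ 0.483  0.342 -0.004] 0.61 [190. 273.]
cup_holder [ 0.343 -0.286  0.002] 0.34 [439. 327.]
sanitiser [ 0.77  -0.032  0.   ] 0.7 [336. 162.]
handle [ 0.59  -0.045  0.084] 0.7 [343. 225.]
release_top [ 0.681 -0.154  0.13 ] 0.74 [390. 184.]
release_top [ 0.353  0.256 -0.006] 0.32 [223. 324.]
resin_jar [ 0.661 -0.288 -0.003] 0.65 [435. 203.]
resin_jar [ 0.354  0.256 -0.004] 0.2 [223. 324.]
vial [ 0.342 -0.283 -0.   ] 0.66 [437. 328.]
vial [ 0.681 -0.153  0.127] 0.3 [389. 184.]
small_flask [ 0.592 -0.044  0.083] 0.75 [343. 225.]
small_flask [0.485 0.345 0.073] 0.62 [182. 269.]
small_flask [ 0.352  0.256 -0.006] 0.58 [223. 325.]
side [0.857 0.741 1.511]
cup1_mid [ 0.342 -0.283 -0.005] 0.75 [332. 159.]
cup_holder [ 0.488  0.344 -0.002] 0.63 [371. 326.]
clean_holder [ 0.516 -0.348  0.001] 0.62 [281. 160.]
sanitiser [ 0.771 -0.033 -0.002] 0.79 [243. 255.]
handle [ 0.595 -0.045  0.082] 0.65 [291. 222.]
release_top [ 0.688 -0.149  0.13 ] 0.61 [251. 198.]
resin_jar [ 0.661 -0.282 -0.002] 0.51 [250. 187.]
vial [ 0.347 -0.282 -0.002] 0.66 [331. 159.]
vial [ 0.52  -0.346  0.   ] 0.34 [280. 160.]
small_flask [0.35  0.256 0.002] 0.65 [398. 285.]
```

View pics/top0.png

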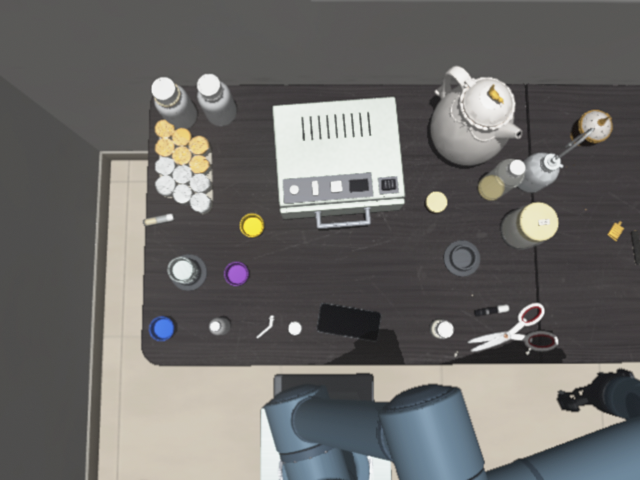

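View pics/side0.png

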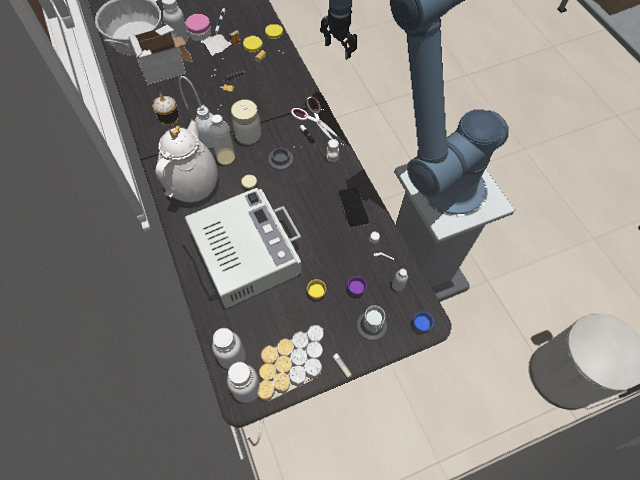

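The stack of fresh cups stands at (184,270) and the empty holder at (462,258). Things that could be mistaken for the cups are the coloured cups, yellow (251,226), purple (237,273) and blue (162,328), and the flask (219,326) and vial (442,329). I choose the bare aluminium stack in the dark holder at (184,270). A close crop comes next.

```bash
python3 - <<'E'
from h import *
t=cv2.imread("pics/top0.png");s=cv2.imread("pics/side0.png")
a=cv2.resize(t[85:225,265:410],None,fx=4,fy=4,interpolation=cv2.INTER_CUBIC)
b=cv2.resize(t[240:300,155:215],(280,280),interpolation=cv2.INTER_CUBIC);c=cv2.resize(s[295:345,345:395],(280,280),interpolation=cv2.INTER_CUBIC)
r=np.vstack([b,c]);print(a.shape)
o=np.hstack([a[:560],r]);o=o[:, :860];cv2.imwrite("pics/crop1.png",cv2.resize(o,None,fx=.93,fy=.93))
E
```

```text
(560, 580, 3)
```

View pics/crop1.png

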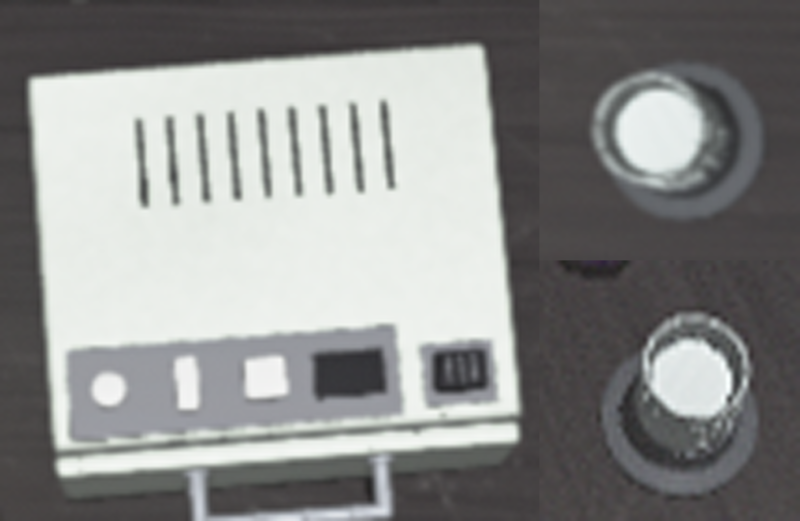

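```bash
python3 - <<'E'
from h import *
f=lambda u,v:(u/.93/4+265,v/.93/4+85)
for n,p,z in[("round",(109,389),.128),("bar",(187,383),.128),("sq",(266,377),.128),("rel",(459,370),.131),("RL",(30,78),.118),("RR",(484,45),.118),("handleL",(200,519),.083),("handleR",(388,513),.083)]:
    print(n,ray("top",f(*p),z).round(4))
print(ray("top",(181.7,270),.094).round(4),ray("side",(375.1,316),.094).round(4))
for n,q in[("top",(462,258)),("side",(281,158))]:print(ray(n,q,.03).round(4))
for yaw in(.06,.07,.08):print(yaw,np.array([np.cos(yaw),np.sin(yaw)])*-.175+[.7705,-.0325])
E
```

```text
round [0.6686 0.0714 0.128 ]
bar [0.6723 0.0218 0.128 ]
sq [ 0.676  -0.0283  0.128 ]
rel [ 0.6794 -0.1508  0.131 ]
RL [0.8786 0.1238 0.118 ]
RR [ 0.9002 -0.1733  0.118 ]
handleL [0.5921 0.014  0.083 ]
handleR [ 0.5956 -0.1084  0.083 ]
[0.4821 0.3405 0.094 ] [0.4861 0.3472 0.094 ]
[ 0.5145 -0.3436  0.03  ]
[ 0.5208 -0.3336  0.03  ]
0.06 [ 0.59581491 -0.0429937 ]
0.07 [ 0.59592857 -0.04474   ]
0.08 [ 0.5960597  -0.04648507]
```

```bash
python3 - <<'E'
from h import *
from scipy.spatial.transform import Rotation as R
o=readout.get_obs();print(o["t"],o["eef_pos"],o["grip_width"],o["force"],o["q"]);print(R.from_quat(o["orientation"]).as_matrix().round(3))
E
```

```text
1.4 [ 0.22594697 -0.52878902  0.23133137] 0.08545420732023568 [-0.19738079  0.53370652 -0.0850973 ] [-1.27728444e+00  3.77285783e-01  8.09842205e-02  1.27437708e+00
 -9.35999610e-06  1.46048750e+00]
[[ 0.92   0.393  0.   ]
 [ 0.393 -0.92  -0.   ]
 [-0.     0.    -1.   ]]
```

step_arm(
  xyz=[
    [0.0184, 0.0241, 0],
    [0.0184, 0.0241, 0],
    [0.0184, 0.0241, 0],
    [0.0184, 0.0241, 0],
    [0.0184, 0.0241, 0],
    [0.0184, 0.0241, 0],
    [0.0184, 0.0241, 0],
    [0.0184, 0.0241, 0],
    [0.0184, 0.0241, 0],
    [0.0184, 0.0241, 0],
    [0.0184, 0.0241, 0],
    [0.0184, 0.0241, 0],
  ],
  dr=[
    [0, 0, 0.062],
    [0, 0, 0.062],
    [0, 0, 0.062],
    [0, 0, 0.062],
    [0, 0, 0.062],
    [0, 0, 0.062],
    [0, 0, 0.062],
    [0, 0, 0.062],
    [0, 0, 0.062],
    [0, 0, 0.062],
    [0, 0, 0.062],
    [0, 0, 0.062],
  ],
  gripper=[0.3, 0.3, 0.3, 0.3, 0.3, 0.3, 0.3, 0.3, 0.3, 0.3, 0.3, 0.3],
  grip_force=60,
)

```text
t: 2.4
eef_pos: [0.4475, -0.2383, 0.2315]
orientation: [0.839, 0.544, 0.0, 0.0]
force: [0.6, 0.7, -0.5]
grip_width: 0.0299
```

step_arm(
  xyz=[
    [0.0184, 0.0241, 0],
    [0.0184, 0.0241, 0],
    [0.0184, 0.0241, 0],
    [0.0184, 0.0241, 0],
    [0.0184, 0.0241, 0],
    [0.0184, 0.0241, 0],
    [0.0184, 0.0241, 0],
    [0.0184, 0.0241, 0],
    [0, 0, -0.02],
    [0, 0, -0.02],
    [0, 0, -0.02],
    [0, 0, 0],
  ],
  dr=[
    [0, 0, 0.062],
    [0, 0, 0.062],
    [0, 0, 0.062],
    [0, 0, 0.062],
    [0, 0, 0.062],
    [0, 0, 0.062],
    [0, 0, 0.062],
    [0, 0, 0.062],
    [0, 0, 0],
    [0, 0, 0],
    [0, 0, 0],
    [0, 0, 0],
  ],
  gripper=[0.3, 0.3, 0.3, 0.3, 0.3, 0.3, 0.3, 0.3, 0.3, 0.3, 0.3, 0.3],
)

```text
t: 3.4
eef_pos: [0.5913, -0.0459, 0.1671]
orientation: [0.681, 0.733, -0.002, -0.003]
force: [-0.8, -0.1, -0.5]
grip_width: 0.03
```

step_arm(
  xyz=[
    [0, 0, -0.012],
    [0, 0, -0.012],
    [0, 0, -0.012],
    [0, 0, -0.012],
    [0, 0, -0.012],
    [0, 0, -0.012],
    [0, 0, -0.012],
    [0, 0, -0.012],
    [0, 0, -0.012],
    [0, 0, 0],
    [0, 0, 0],
    [0, 0, 0],
  ],
  dr=[
    [0, 0, 0],
    [0, 0, 0],
    [0, 0, 0],
    [0, 0, 0],
    [0, 0, 0],
    [0, 0, 0],
    [0, 0, 0],
    [0, 0, 0],
    [0, 0, 0],
    [0, 0, 0],
    [0, 0, 0],
    [0, 0, 0],
  ],
  gripper=[0.3, 0.3, 0.3, 0.3, 0.3, 0.3, 0.3, 0.3, 0.3, 0.3, 1, 1],
)

```text
t: 4.4
eef_pos: [0.5944, -0.047, 0.0646]
orientation: [0.681, 0.732, 0.0, 0.0]
force: [-1.4, 0.5, -0.7]
grip_width: 0.008
```

step_arm(
  xyz=[
    [0, 0, 0],
    [-0.0142, -0.001, 0],
    [-0.0142, -0.001, 0],
    [-0.0142, -0.001, 0],
    [-0.0142, -0.001, 0],
    [-0.0142, -0.001, 0],
    [-0.0142, -0.001, 0],
    [-0.0142, -0.001, 0],
    [-0.0142, -0.001, 0],
    [-0.0142, -0.001, 0],
    [-0.0142, -0.001, 0],
    [-0.0142, -0.001, 0],
  ],
  dr=[
    [0, 0, 0],
    [0, 0, 0],
    [0, 0, 0],
    [0, 0, 0],
    [0, 0, 0],
    [0, 0, 0],
    [0, 0, 0],
    [0, 0, 0],
    [0, 0, 0],
    [0, 0, 0],
    [0, 0, 0],
    [0, 0, 0],
  ],
  gripper=[1, 1, 1, 1, 1, 1, 1, 1, 1, 1, 1, 1],
)

```text
t: 5.4
eef_pos: [0.4441, -0.0581, 0.0647]
orientation: [0.681, 0.733, 0.005, 0.005]
force: [14.4, 0.7, -14.7]
grip_width: 0.0079
```

step_arm(
  xyz=[
    [-0.0142, -0.001, 0],
    [0, 0, 0],
    [0, 0, 0],
    [0, 0, 0],
    [0, 0, 0],
  ],
  dr=[
    [0, 0, 0],
    [0, 0, 0],
    [0, 0, 0],
    [0, 0, 0],
    [0, 0, 0],
  ],
  gripper=[1, 1, 1, 1, 1],
)

```text
t: 5.82
eef_pos: [0.4264, -0.0594, 0.0646]
orientation: [0.681, 0.732, 0.001, 0.002]
force: [5.3, -1.0, -0.6]
grip_width: 0.0079
```

step_arm(
  xyz=[
    [-0.003, 0, 0],
    [0, 0, 0],
    [0, 0, 0],
    [0, 0, 0],
    [0, 0, 0],
    [0, 0, 0],
    [0, 0, 0],
  ],
  dr=[
    [0, 0, 0],
    [0, 0, 0],
    [0, 0, 0],
    [0, 0, 0],
    [0, 0, 0],
    [0, 0, 0],
    [0, 0, 0],
  ],
  gripper=[1, 1, 1, 1, 0.3, 0.3, 0.3],
)

```text
t: 6.4
eef_pos: [0.42, -0.0585, 0.0633]
orientation: [0.681, 0.733, -0.0, -0.001]
force: [1.0, -0.7, 0.6]
grip_width: 0.0299
```

step_arm(
  xyz=[
    [0, 0, 0.025],
    [0, 0, 0.03],
    [0, 0, 0.035],
    [0, 0, 0.035],
    [-0.01, -0.03, 0.03],
    [-0.01, -0.03, 0],
    [-0.01, -0.03, 0],
    [-0.01, -0.03, 0],
    [-0.01, -0.03, 0],
    [-0.01, -0.03, 0],
    [0, 0, 0],
  ],
  dr=[
    [0, 0, 0],
    [0, 0, 0],
    [0, 0, 0],
    [0, 0, 0],
    [0, 0, 0],
    [0, 0, 0],
    [0, 0, 0],
    [0, 0, 0],
    [0, 0, 0],
    [0, 0, 0],
    [0, 0, 0],
  ],
  gripper=[0.3, 0.3, 0.3, 0.3, 0.3, 0.3, 0.3, 0.3, 0.3, 0.3, 0.3],
)

```text
t: 7.32
eef_pos: [0.3591, -0.2412, 0.2167]
orientation: [0.683, 0.73, -0.001, -0.0]
force: [-0.4, -0.5, -0.5]
grip_width: 0.0298
```

```bash
cat > look.py <<'E'
from h import *
import sys
names=sys.argv[2:]
for c in("top","side"):
    cv2.imwrite(f"pics/{c}{sys.argv[1]}.png",read_camera(c))
    for n in names:
        for r in tip_of(c,n)[:5]: print(c,n,np.round(r["centre"],3),round(r["score"],2),proj(c,r["centre"])[:2].round())
t=cv2.imread(f"pics/top{sys.argv[1]}.png");s=cv2.imread(f"pics/side{sys.argv[1]}.png")
cv2.imwrite(f"pics/c{sys.argv[1]}.png",np.vstack([cv2.resize(t[170:310,150:490],(760,313)),cv2.resize(s[130:340,220:420],(286,287)) if 0 else cv2.resize(s[140:350,220:480],(346,280)) @ np.eye(3) if 0 else np.pad(cv2.resize(s[140:345,220:420],(273,280)),((0,0),(0,487),(0,0)))]))
E
python3 look.py 1 handle bay1 bay2 bay3 tray_cup1_mid clean_holder
```

```text
top handle [ 0.431 -0.057  0.085] 0.86 [349. 291.]
top bay1 [0.543 0.027 0.031] 0.84 [314. 247.]
top bay1 [ 0.555 -0.046  0.03 ] 0.66 [343. 242.]
top bay1 [ 0.56 -0.13  0.03] 0.61 [376. 240.]
top bay2 [0.543 0.027 0.031] 0.84 [314. 247.]
top bay2 [ 0.555 -0.046  0.03 ] 0.66 [343. 242.]
top bay2 [ 0.56 -0.13  0.03] 0.61 [376. 240.]
top bay3 [0.543 0.027 0.031] 0.84 [314. 247.]
top bay3 [ 0.555 -0.046  0.03 ] 0.66 [343. 242.]
top bay3 [ 0.56 -0.13  0.03] 0.61 [376. 240.]
top tray_cup1_mid [0.541 0.026 0.049] 0.65 [314. 247.]
top tray_cup1_mid [0.485 0.342 0.037] 0.41 [186. 271.]
top tray_cup1_mid [ 0.556 -0.048  0.031] 0.19 [344. 242.]
top clean_holder [ 0.518 -0.35  -0.001] 0.89 [461. 258.]
side handle [ 0.428 -0.055  0.086] 0.75 [337. 202.]
side bay1 [ 0.554 -0.052  0.03 ] 0.95 [302. 224.]
side bay1 [0.546 0.031 0.033] 0.61 [314. 243.]
side bay1 [ 0.56  -0.122  0.028] 0.58 [293. 208.]
side bay2 [ 0.554 -0.052  0.03 ] 0.95 [302. 224.]
side bay2 [0.546 0.031 0.033] 0.61 [314. 243.]
side bay2 [ 0.56  -0.122  0.028] 0.58 [293. 208.]
side bay3 [ 0.554 -0.052  0.03 ] 0.95 [302. 224.]
side bay3 [0.546 0.031 0.033] 0.61 [314. 243.]
side bay3 [ 0.56  -0.122  0.028] 0.58 [293. 208.]
side tray_cup1_mid [ 0.665 -0.282 -0.003] 0.67 [249. 187.]
side tray_cup1_mid [0.54  0.027 0.047] 0.59 [315. 240.]
side clean_holder [ 0.518 -0.346 -0.   ] 0.68 [281. 160.]
```

View pics/c1.png

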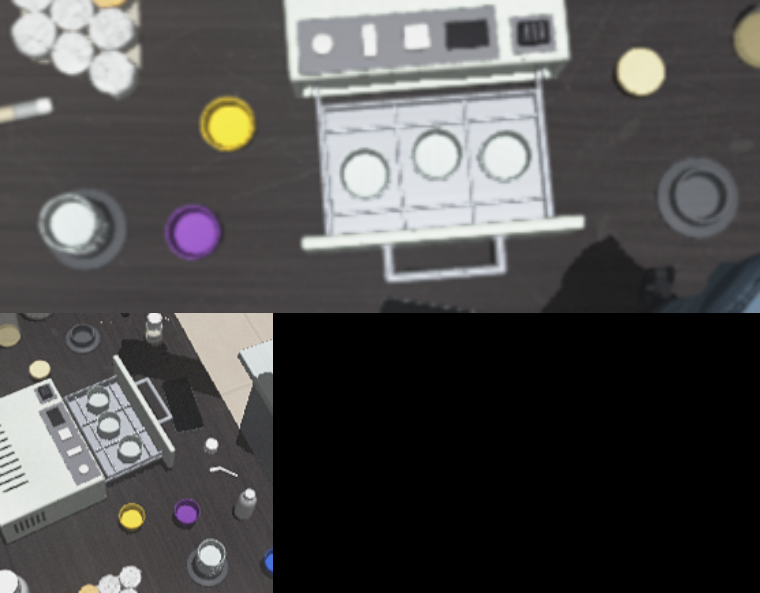

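```bash
cat > px.py <<'E'
from h import *
import sys
# sharpen by Hough circles inside top crop
def circ(img,x0,y0,x1,y1,rmin,rmax,k=5):
    g=cv2.cvtColor(img[y0:y1,x0:x1],cv2.COLOR_BGR2GRAY); g=cv2.resize(g,None,fx=k,fy=k,interpolation=cv2.INTER_CUBIC)
    c=cv2.HoughCircles(cv2.GaussianBlur(g,(0,0),2),cv2.HOUGH_GRADIENT,1,10*k,param1=80,param2=20,minRadius=int(rmin*k),maxRadius=int(rmax*k))
    return [] if c is None else [(q[0]/k+x0,q[1]/k+y0,q[2]/k) for q in c[0]]
E
python3 - <<'E'
from px import *
for u,v in[(365,174),(437,155),(504,156)]:print(ray("top",(u/2.2353+150,v/2.2353+170),.07).round(4))
for u,v in[(130,441),(108,416),(97,394)]:print(ray("side",(u/1.365+220,(v-313)/1.366+140),.07).round(4))
t=cv2.imread("pics/top1.png")
for q in circ(t,290,220,395,280,9,14)[:6]:print("H",np.round(q,1),ray("top",q[:2],.07).round(4))
print("hold",ray("top",(698/2.2353+150,194/2.2353+170),.03).round(4))
for q in circ(t,440,235,485,282,7,20)[:4]:print("C",np.round(q,1),ray("top",q[:2],.03).round(4),ray("top",q[:2],.0).round(4))
E
```

```text
[0.5369 0.0275 0.07  ]
[ 0.5574 -0.051   0.07  ]
[ 0.556 -0.124  0.07 ]
[0.5359 0.0182 0.07  ]
[ 0.5582 -0.0649  0.07  ]
[ 0.5598 -0.1329  0.07  ]
H [345.3 239.3   9.3] [ 0.5575 -0.0505  0.07  ]
H [375.7 240.3   9.6] [ 0.5547 -0.1245  0.07  ]
H [313.5 248.1   9.5] [0.5362 0.027  0.07  ]
hold [ 0.5176 -0.3444  0.03  ]
```

step_arm(
  xyz=[
    [0.0248, 0.0145, -0.01],
    [0.0248, 0.0145, -0.01],
    [0.0248, 0.0145, -0.01],
    [0.0248, 0.0145, -0.01],
    [0.0248, 0.0145, -0.01],
    [0.0248, 0.0145, -0.01],
    [0.0248, 0.0145, -0.01],
    [0.0248, 0.0145, -0.01],
    [0, 0, 0],
    [0, 0, 0],
  ],
  dr=[
    [0, 0, 0],
    [0, 0, 0],
    [0, 0, 0],
    [0, 0, 0],
    [0, 0, 0],
    [0, 0, 0],
    [0, 0, 0],
    [0, 0, 0],
    [0, 0, 0],
    [0, 0, 0],
  ],
  gripper=[-1, -1, -1, -1, -1, -1, -1, -1, -1, -1],
  grip_force=25,
)

```text
t: 8.85
eef_pos: [0.5597, -0.1205, 0.1359]
orientation: [0.68, 0.733, -0.0, -0.001]
force: [-0.3, 0.5, -0.6]
grip_width: 0.0851
```

step_arm(
  xyz=[
    [-0.0027, -0.005, -0.016],
    [0, 0, -0.016],
    [0, 0, -0.016],
    [0, 0, -0.016],
    [0, 0, -0.016],
    [0, 0, 0],
    [0, 0, 0],
    [0, 0, 0],
    [0, 0, 0],
    [0, 0, 0],
    [0, 0, 0],
    [0, 0, 0],
  ],
  dr=[
    [0, 0, 0],
    [0, 0, 0],
    [0, 0, 0],
    [0, 0, 0],
    [0, 0, 0],
    [0, 0, 0],
    [0, 0, 0],
    [0, 0, 0],
    [0, 0, 0],
    [0, 0, 0],
    [0, 0, 0],
    [0, 0, 0],
  ],
  gripper=[-1, -1, -1, -1, -1, -1, 1, 1, 1, 1, 1, 1],
)

```text
t: 9.85
eef_pos: [0.5577, -0.1272, 0.059]
orientation: [0.681, 0.732, 0.0, 0.002]
force: [-1.8, -0.3, 5.9]
grip_width: 0.0565
```

```bash
python3 - <<'E'
from px import *
o=readout.get_obs();print(o["eef_pos"],o["grip_width"],o["force"])
s=read_camera("side");cv2.imwrite("pics/s2.png",s);t=read_camera("top")
cv2.imwrite("pics/c2.png",np.hstack([cv2.resize(s[150:270,240:360],(400,400)),cv2.resize(t[190:310,310:430],(400,400))]))
E
```

```text
[ 0.55767915 -0.12716373  0.05897867] 0.0565334016249256 [-1.83970487 -0.27322317  5.88508325]
```

View pics/c2.png

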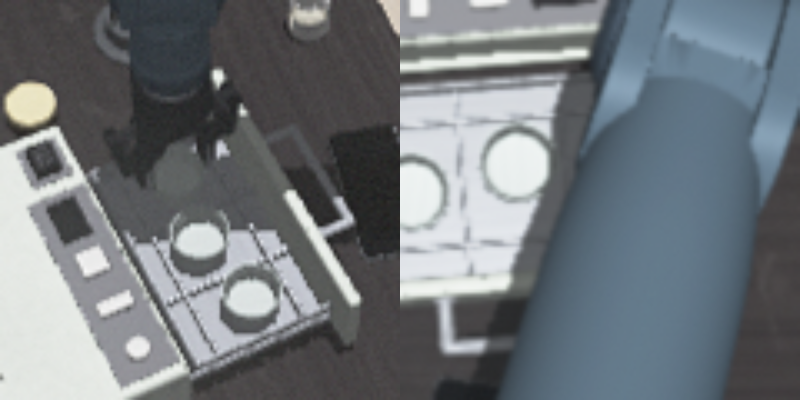

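step_arm(
  xyz=[
    [0, 0, 0.01],
    [0, 0, 0.015],
    [0, 0, 0.02],
    [0, 0, 0.02],
    [0, 0, 0.015],
    [-0.006, -0.0315, 0],
    [-0.006, -0.0315, 0],
    [-0.006, -0.0315, 0],
    [-0.006, -0.0315, 0],
    [-0.006, -0.0315, 0],
    [-0.006, -0.0315, 0],
    [-0.0047, -0.0315, 0],
  ],
  dr=[
    [0, 0, 0],
    [0, 0, 0],
    [0, 0, 0],
    [0, 0, 0],
    [0, 0, 0],
    [0, 0, 0],
    [0, 0, 0],
    [0, 0, 0],
    [0, 0, 0],
    [0, 0, 0],
    [0, 0, 0],
    [0, 0, 0],
  ],
  gripper=[1, 1, 1, 1, 1, 1, 1, 1, 1, 1, 1, 1],
)

```text
t: 10.95
eef_pos: [0.5156, -0.3485, 0.1382]
orientation: [0.681, 0.732, 0.0, 0.001]
force: [0.7, -0.1, -0.7]
grip_width: 0.0568
```

step_arm(
  xyz=[
    [0, 0, -0.02],
    [0, 0, 0],
    [0, 0, 0],
  ],
  dr=[
    [0, 0, 0],
    [0, 0, 0],
    [0, 0, 0],
  ],
  gripper=[1, 1, 1],
)

```text
t: 11.2
eef_pos: [0.5149, -0.3461, 0.1165]
orientation: [0.681, 0.732, 0.0, -0.002]
force: [-0.8, -0.1, -0.1]
grip_width: 0.0568
```

```bash
python3 - <<'E'
from px import *
o=readout.get_obs();print(o["eef_pos"],o["grip_width"],o["force"])
s=read_camera("side");t=read_camera("top")
for c in("top","side"):
  for n in("tray_cup1_mid","clean_holder"):print(c,n,[(np.round(r["centre"],3),round(r["score"],2)) for r in tip_of(c,n)])
cv2.imwrite("pics/c3.png",np.hstack([cv2.resize(s[110:210,230:330],(400,400)),cv2.resize(t[200:300,410:510],(400,400))]))
E
```

```text
[ 0.5149416  -0.34611853  0.11650589] 0.05677741357954272 [-0.79775801 -0.09867391 -0.08780915]
top tray_cup1_mid [(array([0.54 , 0.03 , 0.048]), 0.59)]
top clean_holder [(array([ 0.517, -0.35 ,  0.001]), 0.97)]
side tray_cup1_mid [(array([0.54 , 0.028, 0.052]), 0.54)]
side clean_holder [(array([ 0.518, -0.344,  0.003]), 0.6)]
```

View pics/c3.png

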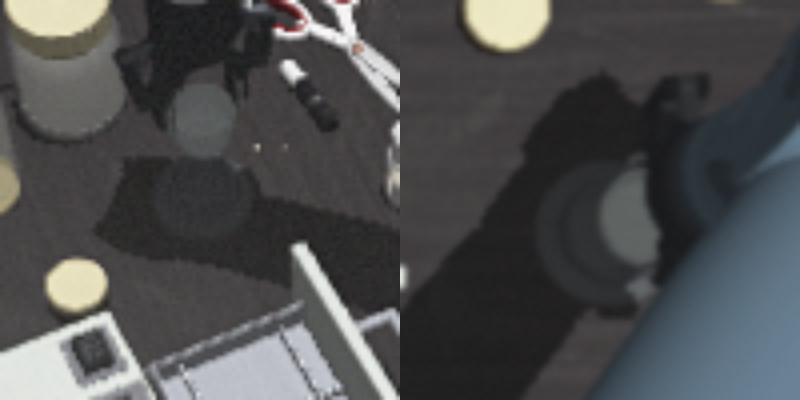

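step_arm(
  xyz=[
    [0.0025, -0.001, -0.015],
    [0, 0, -0.015],
    [0, 0, -0.015],
    [0, 0, -0.012],
    [0, 0, -0.008],
    [0, 0, -0.006],
    [0, 0, -0.005],
    [0, 0, 0],
    [0, 0, 0],
  ],
  dr=[
    [0, 0, 0],
    [0, 0, 0],
    [0, 0, 0],
    [0, 0, 0],
    [0, 0, 0],
    [0, 0, 0],
    [0, 0, 0],
    [0, 0, 0],
    [0, 0, 0],
  ],
  gripper=[1, 1, 1, 1, 1, 1, 1, 1, 1],
)

```text
t: 12.25
eef_pos: [0.5187, -0.348, 0.0413]
orientation: [0.681, 0.732, 0.0, 0.0]
force: [0.4, -0.5, -0.3]
grip_width: 0.0571
```

step_arm(
  xyz=[
    [0, 0, -0.002],
    [0, 0, -0.002],
    [0, 0, -0.001],
    [0, 0, 0],
  ],
  dr=[
    [0, 0, 0],
    [0, 0, 0],
    [0, 0, 0],
    [0, 0, 0],
  ],
  gripper=[1, 1, 1, 1],
)

```text
t: 12.58
eef_pos: [0.5185, -0.348, 0.036]
orientation: [0.681, 0.732, 0.0, 0.0]
force: [0.5, 0.3, -0.7]
grip_width: 0.0567
```

Release, rise, and go to above bay 2's cup (0.556, −0.050).

step_arm(
  xyz=[
    [0, 0, 0],
    [0, 0, 0],
    [0, 0, 0],
    [0, 0, 0.01],
    [0, 0, 0.02],
    [0, 0, 0.025],
    [0, 0, 0.025],
    [0, 0, 0.02],
    [0.0038, 0.0298, 0.004],
    [0.0038, 0.0298, 0],
    [0.0038, 0.0298, 0],
    [0.0038, 0.0298, 0],
  ],
  dr=[
    [0, 0, 0],
    [0, 0, 0],
    [0, 0, 0],
    [0, 0, 0],
    [0, 0, 0],
    [0, 0, 0],
    [0, 0, 0],
    [0, 0, 0],
    [0, 0, 0],
    [0, 0, 0],
    [0, 0, 0],
    [0, 0, 0],
  ],
  gripper=[-1, -1, -1, -1, -1, -1, -1, -1, -1, -1, -1, -1],
)

```text
t: 13.58
eef_pos: [0.534, -0.2279, 0.1413]
orientation: [0.681, 0.732, 0.0, 0.001]
force: [0.4, -0.7, 0.1]
grip_width: 0.0852
```

step_arm(
  xyz=[
    [0.0038, 0.0298, 0],
    [0.0038, 0.0298, 0],
    [0.0038, 0.0298, 0],
    [0.0038, 0.0298, 0],
    [0.0038, 0.0298, 0],
    [0.0038, 0.0298, 0],
    [0, 0, 0],
    [0, 0, 0],
  ],
  dr=[
    [0, 0, 0],
    [0, 0, 0],
    [0, 0, 0],
    [0, 0, 0],
    [0, 0, 0],
    [0, 0, 0],
    [0, 0, 0],
    [0, 0, 0],
  ],
  gripper=[-1, -1, -1, -1, -1, -1, -1, -1],
)

```text
t: 14.25
eef_pos: [0.5567, -0.0487, 0.1409]
orientation: [0.68, 0.733, 0.0, 0.0]
force: [0.3, -0.1, 0.2]
grip_width: 0.0853
```

```bash
python3 - <<'E'
from px import *
o=readout.get_obs();print(o["eef_pos"],o["grip_width"],o["force"])
s=read_camera("side");cv2.imwrite("pics/s4.png",s);t=read_camera("top");cv2.imwrite("pics/t4.png",t)
for c in("top","side"):
  for n in("tray_cup1_mid","clean_holder"):print(c,n,[(np.round(r["centre"],3),round(r["score"],2)) for r in tip_of(c,n)])
for b in[(290,220,400,280,9,14),(440,235,485,282,7,14)]:
  for q in circ(t,*b)[:4]:print(np.round(q,1),ray("top",q[:2],.07).round(4),ray("top",q[:2],.046).round(4))
cv2.imwrite("pics/c4.png",np.hstack([cv2.resize(s[130:250,220:340],(400,400)),cv2.resize(t[180:320,290:490],(571,400))[:,171:]]))
E
```

```text
[ 0.55673675 -0.04865724  0.14086595] 0.08526625589008012 [ 0.33918756 -0.13291938  0.21442469]
top tray_cup1_mid [(array([0.538, 0.028, 0.048]), 0.91)]
top clean_holder [(array([ 0.521, -0.347,  0.003]), 0.7), (array([0.484, 0.345, 0.058]), 0.49)]
side tray_cup1_mid [(array([0.544, 0.026, 0.05 ]), 0.58)]
side clean_holder [(array([ 0.515, -0.346,  0.002]), 0.45), (array([0.488, 0.342, 0.042]), 0.36)]
[313.7 248.1   9.7] [0.5362 0.0265 0.07  ] [0.5391 0.0268 0.046 ]
[465.3 256.7  12.5] [ 0.5136 -0.3418  0.07  ] [ 0.5161 -0.3479  0.046 ]
```

View pics/c4.png

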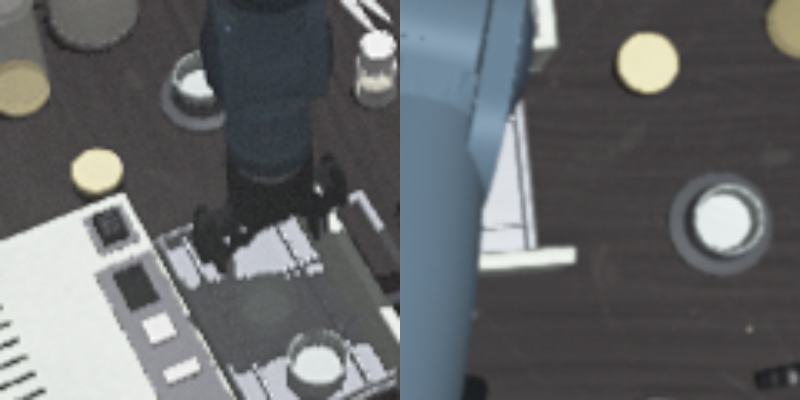

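step_arm(
  xyz=[
    [0, -0.0015, -0.018],
    [0, 0, -0.018],
    [0, 0, -0.018],
    [0, 0, -0.018],
    [0, 0, -0.012],
    [0, 0, 0],
    [0, 0, 0],
    [0, 0, 0],
    [0, 0, 0],
    [0, 0, 0],
    [0, 0, 0],
    [0, 0, 0],
  ],
  dr=[
    [0, 0, 0],
    [0, 0, 0],
    [0, 0, 0],
    [0, 0, 0],
    [0, 0, 0],
    [0, 0, 0],
    [0, 0, 0],
    [0, 0, 0],
    [0, 0, 0],
    [0, 0, 0],
    [0, 0, 0],
    [0, 0, 0],
  ],
  gripper=[-1, -1, -1, -1, -1, -1, 1, 1, 1, 1, 1, 1],
)

```text
t: 15.55
eef_pos: [0.5578, -0.052, 0.0576]
orientation: [0.681, 0.732, 0.001, 0.002]
force: [-1.0, -0.8, 6.3]
grip_width: 0.0572
```

step_arm(
  xyz=[
    [0, 0, 0.01],
    [0, 0, 0.015],
    [0, 0, 0.02],
    [0, 0, 0.02],
    [0, 0, 0.015],
    [-0.0038, -0.03, 0],
    [-0.0038, -0.03, 0],
    [-0.0038, -0.03, 0],
    [-0.0038, -0.03, 0],
    [-0.0038, -0.03, 0],
    [-0.0038, -0.03, 0],
    [-0.0038, -0.03, 0],
  ],
  dr=[
    [0, 0, 0],
    [0, 0, 0],
    [0, 0, 0],
    [0, 0, 0],
    [0, 0, 0],
    [0, 0, 0],
    [0, 0, 0],
    [0, 0, 0],
    [0, 0, 0],
    [0, 0, 0],
    [0, 0, 0],
    [0, 0, 0],
  ],
  gripper=[1, 1, 1, 1, 1, 1, 1, 1, 1, 1, 1, 1],
)

```text
t: 16.55
eef_pos: [0.5296, -0.2628, 0.1367]
orientation: [0.681, 0.732, 0.0, 0.0]
force: [0.1, -0.4, -0.9]
grip_width: 0.0571
```

step_arm(
  xyz=[
    [-0.0038, -0.029, 0],
    [-0.0038, -0.029, 0],
    [-0.0038, -0.029, 0],
    [0, 0, 0],
    [0, 0, 0],
  ],
  dr=[
    [0, 0, 0],
    [0, 0, 0],
    [0, 0, 0],
    [0, 0, 0],
    [0, 0, 0],
  ],
  gripper=[1, 1, 1, 1, 1],
)

```text
t: 16.97
eef_pos: [0.5182, -0.35, 0.1364]
orientation: [0.682, 0.732, 0.0, 0.0]
force: [0.7, -0.2, -1.0]
grip_width: 0.0571
```

step_arm(
  xyz=[
    [0, 0.001, -0.018],
    [0, 0, -0.018],
    [0, 0, -0.015],
    [0, 0, -0.012],
    [0, 0, -0.008],
    [0, 0, -0.006],
    [0, 0, -0.004],
    [0, 0, -0.003],
    [0, 0, 0],
    [0, 0, 0],
  ],
  dr=[
    [0, 0, 0],
    [0, 0, 0],
    [0, 0, 0],
    [0, 0, 0],
    [0, 0, 0],
    [0, 0, 0],
    [0, 0, 0],
    [0, 0, 0],
    [0, 0, 0],
    [0, 0, 0],
  ],
  gripper=[1, 1, 1, 1, 1, 1, 1, 1, 1, 1],
)

```text
t: 17.8
eef_pos: [0.5188, -0.3476, 0.0525]
orientation: [0.681, 0.732, 0.0, 0.0]
force: [0.1, 0.4, -0.6]
grip_width: 0.0572
```

step_arm(
  xyz=[
    [0, 0, -0.001],
    [0, 0, 0],
    [0, 0, 0],
    [0, 0, 0],
    [0, 0, 0.01],
    [0, 0, 0.02],
    [0, 0, 0.025],
    [0, 0, 0.025],
    [0, 0, 0.01],
    [0.0016, 0.0312, 0],
    [0.0016, 0.0312, 0],
    [0.0016, 0.0312, 0],
  ],
  dr=[
    [0, 0, 0],
    [0, 0, 0],
    [0, 0, 0],
    [0, 0, 0],
    [0, 0, 0],
    [0, 0, 0],
    [0, 0, 0],
    [0, 0, 0],
    [0, 0, 0],
    [0, 0, 0],
    [0, 0, 0],
    [0, 0, 0],
  ],
  gripper=[1, -1, -1, -1, -1, -1, -1, -1, -1, -1, -1, -1],
)

```text
t: 18.8
eef_pos: [0.5234, -0.2534, 0.1414]
orientation: [0.681, 0.732, 0.0, 0.001]
force: [1.1, 0.8, -0.1]
grip_width: 0.0849
```

step_arm(
  xyz=[
    [0.0016, 0.0312, 0],
    [0.0016, 0.0312, 0],
    [0.0016, 0.0312, 0],
    [0.0016, 0.0312, 0],
    [0.0016, 0.0312, 0],
    [0.0016, 0.0312, 0],
    [0.0016, 0.0312, 0],
    [0.0016, 0.0312, 0],
    [0.0016, 0.0312, 0],
    [0, 0, 0],
    [0, 0, 0],
  ],
  dr=[
    [0, 0, 0],
    [0, 0, 0],
    [0, 0, 0],
    [0, 0, 0],
    [0, 0, 0],
    [0, 0, 0],
    [0, 0, 0],
    [0, 0, 0],
    [0, 0, 0],
    [0, 0, 0],
    [0, 0, 0],
  ],
  gripper=[-1, -1, -1, -1, -1, -1, -1, -1, -1, -1, -1],
)

```text
t: 19.72
eef_pos: [0.5375, 0.0283, 0.141]
orientation: [0.68, 0.734, -0.0, 0.0]
force: [-0.9, -0.5, 0.8]
grip_width: 0.0853
```

```bash
python3 - <<'E'
from px import *
o=readout.get_obs();print(o["eef_pos"],o["grip_width"],o["force"])
s=read_camera("side");t=read_camera("top")
for c in("top","side"):
  for n in("tray_cup1_mid","cup1_mid"):print(c,n,[(np.round(r["centre"],3),round(r["score"],2)) for r in tip_of(c,n)])
for b in[(440,235,485,282,7,14)]:
  for q in circ(t,*b)[:4]:print(np.round(q,1),ray("top",q[:2],.062).round(4))
cv2.imwrite("pics/c5.png",np.hstack([cv2.resize(s[130:330,220:420],(400,400)),cv2.resize(t[180:320,350:490],(400,400))]))
E
```

```text
[0.53753266 0.02827363 0.141013  ] 0.08526553042826372 [-0.85496471 -0.51638963  0.81363792]
top tray_cup1_mid []
top cup1_mid [(array([0.487, 0.346, 0.028]), 0.58), (array([ 0.432, -0.055,  0.085]), 0.54)]
side tray_cup1_mid [(array([0.544, 0.028, 0.049]), 0.81)]
side cup1_mid [(array([0.487, 0.347, 0.022]), 0.58), (array([ 0.56 , -0.05 ,  0.028]), 0.33)]
[466.7 255.9  12.7] [ 0.5164 -0.3474  0.062 ]
```

View pics/c5.png

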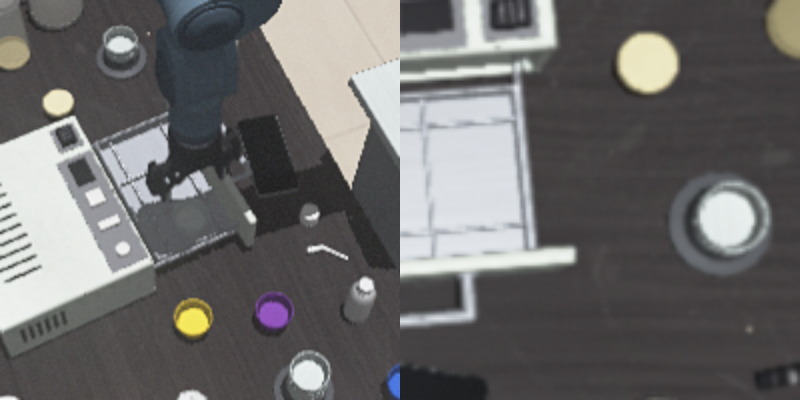

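step_arm(
  xyz=[
    [0.001, -0.001, -0.018],
    [0, 0, -0.018],
    [0, 0, -0.018],
    [0, 0, -0.018],
    [0, 0, -0.012],
    [0, 0, 0],
    [0, 0, 0],
    [0, 0, 0],
    [0, 0, 0],
    [0, 0, 0],
    [0, 0, 0],
    [0, 0, 0],
  ],
  dr=[
    [0, 0, 0],
    [0, 0, 0],
    [0, 0, 0],
    [0, 0, 0],
    [0, 0, 0],
    [0, 0, 0],
    [0, 0, 0],
    [0, 0, 0],
    [0, 0, 0],
    [0, 0, 0],
    [0, 0, 0],
    [0, 0, 0],
  ],
  gripper=[-1, -1, -1, -1, -1, -1, 1, 1, 1, 1, 1, 1],
)

```text
t: 21.02
eef_pos: [0.54, 0.0256, 0.0585]
orientation: [0.681, 0.732, 0.001, 0.001]
force: [-1.2, -0.6, 6.9]
grip_width: 0.0559
```

step_arm(
  xyz=[
    [0, 0, 0.01],
    [0, 0, 0.015],
    [0, 0, 0.02],
    [0, 0, 0.02],
    [0, 0, 0.015],
    [-0.0017, -0.0313, 0],
    [-0.0017, -0.0313, 0],
    [-0.0017, -0.0313, 0],
    [-0.0017, -0.0313, 0],
    [-0.0017, -0.0313, 0],
    [-0.0017, -0.0313, 0],
    [-0.0017, -0.0313, 0],
  ],
  dr=[
    [0, 0, 0],
    [0, 0, 0],
    [0, 0, 0],
    [0, 0, 0],
    [0, 0, 0],
    [0, 0, 0],
    [0, 0, 0],
    [0, 0, 0],
    [0, 0, 0],
    [0, 0, 0],
    [0, 0, 0],
    [0, 0, 0],
  ],
  gripper=[1, 1, 1, 1, 1, 1, 1, 1, 1, 1, 1, 1],
)

```text
t: 22.02
eef_pos: [0.5265, -0.1945, 0.1377]
orientation: [0.681, 0.732, 0.0, 0.0]
force: [-0.2, -0.5, -0.6]
grip_width: 0.0558
```

step_arm(
  xyz=[
    [-0.0017, -0.0313, 0],
    [-0.0017, -0.0313, 0],
    [-0.0017, -0.0313, 0],
    [-0.0017, -0.0313, 0],
    [-0.0017, -0.0313, 0],
    [0, 0, 0],
    [0, 0, 0],
  ],
  dr=[
    [0, 0, 0],
    [0, 0, 0],
    [0, 0, 0],
    [0, 0, 0],
    [0, 0, 0],
    [0, 0, 0],
    [0, 0, 0],
  ],
  gripper=[1, 1, 1, 1, 1, 1, 1],
)

```text
t: 22.6
eef_pos: [0.518, -0.3512, 0.1372]
orientation: [0.682, 0.732, 0.0, 0.0]
force: [0.3, 0.3, -0.2]
grip_width: 0.056
```

step_arm(
  xyz=[
    [0, 0.002, -0.016],
    [0, 0, -0.015],
    [0, 0, -0.012],
    [0, 0, -0.01],
    [0, 0, -0.006],
    [0, 0, -0.004],
    [0, 0, -0.003],
    [0, 0, -0.002],
    [0, 0, 0],
    [0, 0, 0],
  ],
  dr=[
    [0, 0, 0],
    [0, 0, 0],
    [0, 0, 0],
    [0, 0, 0],
    [0, 0, 0],
    [0, 0, 0],
    [0, 0, 0],
    [0, 0, 0],
    [0, 0, 0],
    [0, 0, 0],
  ],
  gripper=[1, 1, 1, 1, 1, 1, 1, 1, 1, 1],
)

```text
t: 23.43
eef_pos: [0.5185, -0.3478, 0.0695]
orientation: [0.681, 0.732, 0.0, 0.0]
force: [-0.3, 0.8, 0.1]
grip_width: 0.056
```

step_arm(
  xyz=[
    [0, 0, -0.002],
    [0, 0, 0],
    [0, 0, 0],
    [0, 0, 0],
    [0, 0, 0.01],
    [0, 0, 0.02],
    [0, 0, 0.025],
    [0, 0, 0.025],
    [0, 0, 0.02],
    [-0.0017, 0.0345, 0],
    [-0.0017, 0.0345, 0],
    [-0.0017, 0.0345, 0],
  ],
  dr=[
    [0, 0, 0],
    [0, 0, 0],
    [0, 0, 0],
    [0, 0, 0],
    [0, 0, 0],
    [0, 0, 0],
    [0, 0, 0],
    [0, 0, 0],
    [0, 0, 0],
    [0, 0, 0],
    [0, 0, 0],
    [0, 0, 0],
  ],
  gripper=[1, -1, -1, -1, -1, -1, -1, -1, -1, -1, -1, -1],
)

```text
t: 24.43
eef_pos: [0.5136, -0.2439, 0.1686]
orientation: [0.681, 0.732, 0.0, 0.001]
force: [0.4, 0.3, 0.2]
grip_width: 0.0854
```

step_arm(
  xyz=[
    [-0.0017, 0.0345, 0],
    [-0.0017, 0.0345, 0],
    [-0.0017, 0.0345, 0],
    [-0.0017, 0.0345, 0],
    [-0.0017, 0.0345, 0],
    [-0.0017, 0.0345, 0],
    [-0.0017, 0.0345, 0],
    [-0.0017, 0.0345, 0],
    [-0.0017, 0.0345, 0],
    [-0.0017, 0.0345, 0],
    [-0.0017, 0.0345, 0],
    [0, 0, 0],
  ],
  dr=[
    [0, 0, 0],
    [0, 0, 0],
    [0, 0, 0],
    [0, 0, 0],
    [0, 0, 0],
    [0, 0, 0],
    [0, 0, 0],
    [0, 0, 0],
    [0, 0, 0],
    [0, 0, 0],
    [0, 0, 0],
    [0, 0, 0],
  ],
  gripper=[-1, -1, -1, -1, -1, -1, -1, -1, -1, -1, -1, -1],
)

```text
t: 25.43
eef_pos: [0.4941, 0.1406, 0.1681]
orientation: [0.678, 0.735, 0.002, -0.001]
force: [0.0, 0.3, -0.6]
grip_width: 0.0855
```

```bash
python3 - <<'E'
from px import *
o=readout.get_obs();print(o["eef_pos"],o["grip_width"],o["force"])
s=read_camera("side");t=read_camera("top")
cv2.imwrite("pics/s6.png",s);cv2.imwrite("pics/t6.png",t)
for c in("top","side"):
  for n in("tray_cup1_mid","cup1_mid","cup_holder","clean_holder"):print(c,n,[(np.round(r["centre"],3),round(r["score"],2)) for r in tip_of(c,n)])
for b,z in[((440,235,490,282,7,14),.078),((160,250,210,290,8,14),.094)]:
  for q in circ(t,*b)[:4]:print(np.round(q,1),ray("top",q[:2],z).round(4))
cv2.imwrite("pics/c6.png",np.hstack([cv2.resize(s[130:180,255:305],(400,400)),cv2.resize(t[240:300,150:210],(400,400))]))
E
```

```text
[0.49406397 0.14064545 0.1680836 ] 0.08552829513541041 [ 0.02047961  0.30065015 -0.57120554]
top tray_cup1_mid [(array([ 0.514, -0.346,  0.056]), 0.95), (array([ 0.682, -0.153,  0.129]), 0.43)]
top cup1_mid [(array([0.487, 0.346, 0.028]), 0.61)]
top cup_holder [(array([ 0.486,  0.344, -0.003]), 0.88)]
top clean_holder [(array([ 0.519, -0.351, -0.002]), 0.69)]
side tray_cup1_mid [(array([ 0.519, -0.344,  0.057]), 0.75)]
side cup1_mid [(array([0.487, 0.346, 0.021]), 0.38), (array([ 0.52 , -0.348,  0.058]), 0.26)]
side cup_holder [(array([0.49 , 0.344, 0.001]), 0.81)]
side clean_holder [(array([ 0.515, -0.348,  0.002]), 0.56)]
[467.3 255.5  13.1] [ 0.5157 -0.3448  0.078 ]
[180.9 269.7  11.2] [0.4829 0.3424 0.094 ]
```

View pics/c6.png

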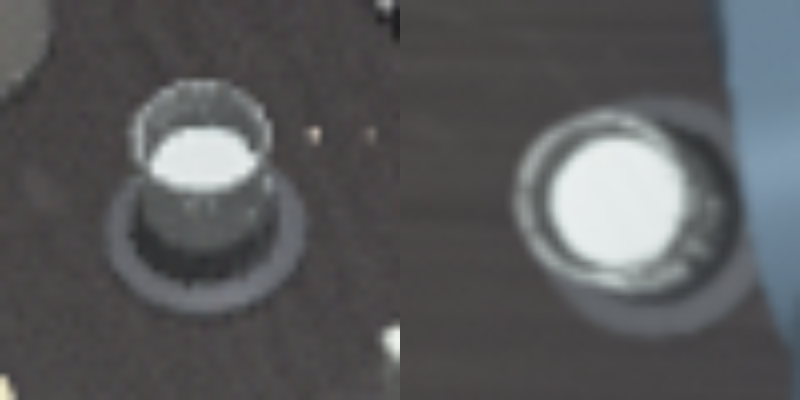

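step_arm(
  xyz=[
    [-0.0013, 0.0339, 0],
    [-0.0013, 0.0339, 0],
    [-0.0013, 0.0339, 0],
    [-0.0013, 0.0339, 0],
    [-0.0013, 0.0339, 0],
    [-0.0013, 0.0339, 0],
    [0, 0, -0.02],
    [0, 0, -0.01],
    [0, 0, 0],
    [0, 0, 0],
  ],
  dr=[
    [0, 0, 0],
    [0, 0, 0],
    [0, 0, 0],
    [0, 0, 0],
    [0, 0, 0],
    [0, 0, 0],
    [0, 0, 0],
    [0, 0, 0],
    [0, 0, 0],
    [0, 0, 0],
  ],
  gripper=[-1, -1, -1, -1, -1, -1, -1, -1, -1, -1],
)

```text
t: 26.77
eef_pos: [0.4858, 0.3371, 0.136]
orientation: [0.681, 0.732, -0.002, -0.0]
force: [-0.2, -0.2, -0.5]
grip_width: 0.0853
```

step_arm(
  xyz=[
    [0, 0.007, -0.01],
    [0, 0, -0.013],
    [0, 0, -0.014],
    [0, 0, -0.01],
    [0, 0, -0.006],
    [0, 0, 0],
    [0, 0, 0],
    [0, 0, 0],
    [0, 0, 0],
    [0, 0, 0],
    [0, 0, 0],
    [0, 0, 0],
  ],
  dr=[
    [0, 0, 0],
    [0, 0, 0],
    [0, 0, 0],
    [0, 0, 0],
    [0, 0, 0],
    [0, 0, 0],
    [0, 0, 0],
    [0, 0, 0],
    [0, 0, 0],
    [0, 0, 0],
    [0, 0, 0],
    [0, 0, 0],
  ],
  gripper=[-1, -1, -1, -1, -1, -1, -1, 1, 1, 1, 1, 1],
)

```text
t: 27.77
eef_pos: [0.4873, 0.3462, 0.0854]
orientation: [0.681, 0.732, 0.001, 0.0]
force: [-1.5, -0.2, 6.0]
grip_width: 0.0559
```

step_arm(
  xyz=[
    [0, 0, 0.004],
    [0, 0, 0.004],
    [0, 0, 0.004],
    [0, 0, 0.002],
    [0, 0, 0],
  ],
  dr=[
    [0, 0, 0],
    [0, 0, 0],
    [0, 0, 0],
    [0, 0, 0],
    [0, 0, 0],
  ],
  gripper=[1, 1, 1, 1, 1],
)

```text
t: 28.18
eef_pos: [0.4871, 0.346, 0.0987]
orientation: [0.681, 0.732, 0.001, 0.0]
force: [0.4, -0.2, -0.5]
grip_width: 0.0561
```

```bash
python3 - <<'E'
from px import *
o=readout.get_obs();print(o["eef_pos"],o["grip_width"],o["force"])
a=cv2.imread("pics/s6.png");s=read_camera("side")
cv2.imwrite("pics/c7.png",np.hstack([cv2.resize(i[295:345,345:395],(400,400),interpolation=cv2.INTER_CUBIC) for i in(a,s)]))
E
```

```text
[0.48713594 0.34596623 0.09869615] 0.056062999256081 [ 0.39380999 -0.20660188 -0.52490747]
```

View pics/c7.png

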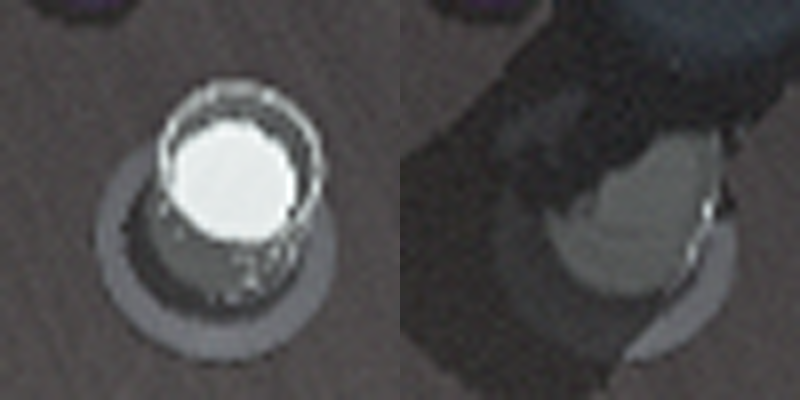

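step_arm(
  xyz=[
    [0, 0, 0.01],
    [0, 0, 0.015],
    [0, 0, 0.02],
    [0, 0, 0.015],
    [0, 0, 0],
    [0.0041, -0.0265, 0],
    [0.0041, -0.0265, 0],
    [0.0041, -0.0265, 0],
    [0.0041, -0.0265, 0],
    [0.0041, -0.0265, 0],
    [0.0041, -0.0265, 0],
    [0.0041, -0.0265, 0],
  ],
  dr=[
    [0, 0, 0],
    [0, 0, 0],
    [0, 0, 0],
    [0, 0, 0],
    [0, 0, 0],
    [0, 0, 0],
    [0, 0, 0],
    [0, 0, 0],
    [0, 0, 0],
    [0, 0, 0],
    [0, 0, 0],
    [0, 0, 0],
  ],
  gripper=[1, 1, 1, 1, 1, 1, 1, 1, 1, 1, 1, 1],
)

```text
t: 29.23
eef_pos: [0.5149, 0.1589, 0.1573]
orientation: [0.681, 0.732, -0.0, -0.0]
force: [1.5, 0.5, -0.9]
grip_width: 0.056
```

step_arm(
  xyz=[
    [0.0041, -0.0265, 0],
    [0.0041, -0.0265, 0],
    [0.0041, -0.0265, 0],
    [0.0041, -0.0265, 0],
    [0.0041, -0.0265, 0],
    [0, 0, 0],
    [0, 0, 0],
    [0, 0, 0],
  ],
  dr=[
    [0, 0, 0],
    [0, 0, 0],
    [0, 0, 0],
    [0, 0, 0],
    [0, 0, 0],
    [0, 0, 0],
    [0, 0, 0],
    [0, 0, 0],
  ],
  gripper=[1, 1, 1, 1, 1, 1, 1, 1],
)

```text
t: 29.9
eef_pos: [0.5354, 0.028, 0.1575]
orientation: [0.681, 0.732, -0.0, -0.001]
force: [0.6, -0.5, -0.5]
grip_width: 0.056
```

```bash
python3 - <<'E'
from px import *
o=readout.get_obs();print(o["eef_pos"],o["grip_width"],o["force"])
s=read_camera("side");t=read_camera("top")
for c in("top","side"):
  for n in("tray_cup1_mid","bay1","cup_holder"):print(c,n,[(np.round(r["centre"],3),round(r["score"],2)) for r in tip_of(c,n)])
for q in circ(t,160,250,210,290,8,14)[:2]:print(np.round(q,1),ray("top",q[:2],.078).round(4))
cv2.imwrite("pics/c8.png",np.hstack([cv2.resize(s[130:330,230:430],(400,400)),cv2.resize(t[240:300,150:210],(400,400))]))
E
```

```text
[0.53538023 0.02802737 0.15745935] 0.05599150775157447 [ 0.63102478 -0.53551667 -0.54679322]
top tray_cup1_mid [(array([ 0.516, -0.348,  0.054]), 0.74)]
top bay1 [(array([ 0.553, -0.047,  0.03 ]), 0.84), (array([ 0.558, -0.128,  0.03 ]), 0.7), (array([ 0.659, -0.286, -0.   ]), 0.54)]
top cup_holder [(array([ 0.484,  0.345, -0.002]), 0.9)]
side tray_cup1_mid []
side bay1 [(array([0.546, 0.03 , 0.035]), 0.97), (array([ 0.556, -0.051,  0.026]), 0.91), (array([ 0.56 , -0.123,  0.03 ]), 0.86)]
side cup_holder [(array([ 0.489,  0.346, -0.001]), 0.76)]
[182.1 270.5  13.2] [0.4822 0.3433 0.078 ]
```

View pics/c8.png

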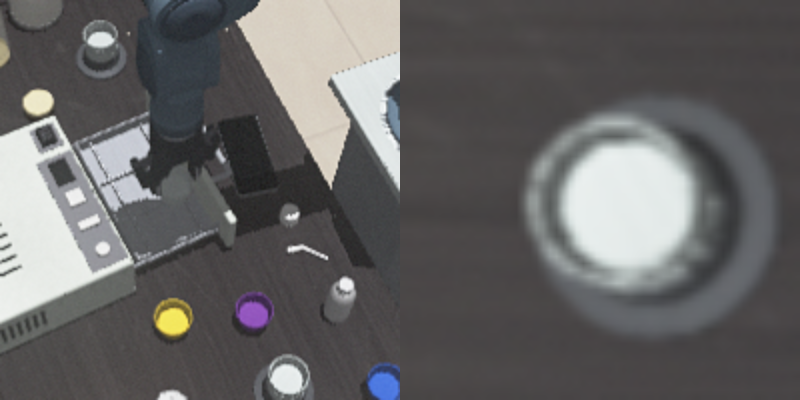

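step_arm(
  xyz=[
    [0.0105, 0.0005, 0],
    [0, 0, -0.02],
    [0, 0, -0.02],
    [0, 0, -0.02],
    [0, 0, -0.015],
    [0, 0, -0.01],
    [0, 0, -0.005],
    [0, 0, -0.003],
    [0, 0, 0],
    [0, 0, 0],
  ],
  dr=[
    [0, 0, 0],
    [0, 0, 0],
    [0, 0, 0],
    [0, 0, 0],
    [0, 0, 0],
    [0, 0, 0],
    [0, 0, 0],
    [0, 0, 0],
    [0, 0, 0],
    [0, 0, 0],
  ],
  gripper=[1, 1, 1, 1, 1, 1, 1, 1, 1, 1],
)

```text
t: 31.13
eef_pos: [0.5471, 0.0282, 0.0658]
orientation: [0.681, 0.732, 0.0, 0.001]
force: [0.3, 0.7, -0.6]
grip_width: 0.0559
```

step_arm(
  xyz=[
    [0, 0, -0.001],
    [0, 0, -0.001],
    [0, 0, -0.001],
    [0, 0, 0],
  ],
  dr=[
    [0, 0, 0],
    [0, 0, 0],
    [0, 0, 0],
    [0, 0, 0],
  ],
  gripper=[1, 1, 1, 1],
)

```text
t: 31.47
eef_pos: [0.5465, 0.0282, 0.0621]
orientation: [0.681, 0.732, 0.0, 0.0]
force: [0.1, 0.9, -0.2]
grip_width: 0.0558
```

step_arm(
  xyz=[
    [0, 0, -0.001],
    [0, 0, 0],
    [0, 0, 0],
    [0, 0, 0],
    [0, 0, 0],
    [0, 0, 0.01],
    [0, 0, 0.02],
    [0, 0, 0.025],
    [0, 0, 0.025],
    [0, 0, 0.015],
    [-0.0055, 0.0288, 0],
    [-0.0055, 0.0288, 0],
  ],
  dr=[
    [0, 0, 0],
    [0, 0, 0],
    [0, 0, 0],
    [0, 0, 0],
    [0, 0, 0],
    [0, 0, 0],
    [0, 0, 0],
    [0, 0, 0],
    [0, 0, 0],
    [0, 0, 0],
    [0, 0, 0],
    [0, 0, 0],
  ],
  gripper=[1, 1, -1, -1, -1, -1, -1, -1, -1, -1, -1, -1],
)

```text
t: 32.47
eef_pos: [0.5372, 0.0855, 0.1585]
orientation: [0.682, 0.731, 0.002, 0.002]
force: [-0.0, 0.3, -1.1]
grip_width: 0.0852
```

step_arm(
  xyz=[
    [-0.0055, 0.0288, 0],
    [-0.0055, 0.0288, 0],
    [-0.0055, 0.0288, 0],
    [-0.0055, 0.0288, 0],
    [-0.0055, 0.0288, 0],
    [-0.0055, 0.0288, 0],
    [-0.0055, 0.0288, 0],
    [-0.0055, 0.0288, 0],
    [-0.0055, 0.0288, 0],
    [0, 0, -0.02],
    [0, 0, 0],
    [0, 0, 0],
  ],
  dr=[
    [0, 0, 0],
    [0, 0, 0],
    [0, 0, 0],
    [0, 0, 0],
    [0, 0, 0],
    [0, 0, 0],
    [0, 0, 0],
    [0, 0, 0],
    [0, 0, 0],
    [0, 0, 0],
    [0, 0, 0],
    [0, 0, 0],
  ],
  gripper=[-1, -1, -1, -1, -1, -1, -1, -1, -1, -1, -1, -1],
)

```text
t: 33.47
eef_pos: [0.4847, 0.3445, 0.1354]
orientation: [0.681, 0.733, -0.001, -0.0]
force: [0.2, 0.2, -0.8]
grip_width: 0.0853
```

```bash
cat > chk.py <<'E'
from px import *
import sys
o=readout.get_obs();print(o["eef_pos"].round(4),o["grip_width"],o["force"].round(1))
s=read_camera("side");t=read_camera("top");cv2.imwrite(f"pics/s{sys.argv[1]}.png",s);cv2.imwrite(f"pics/t{sys.argv[1]}.png",t)
for c in("top","side"):
  for n in sys.argv[2:]:print(c,n,[(np.round(r["centre"],3),round(r["score"],2)) for r in tip_of(c,n)])
for b,z in[((440,235,490,282,7,14),.078),((160,250,210,290,8,14),.078),((290,220,400,280,9,14),.07)]:
  for q in circ(t,*b)[:4]:print(np.round(q,1),ray("top",q[:2],z).round(4))
E
python3 chk.py 9 cup1_mid tray_cup1_mid
```

```text
[0.4847 0.3445 0.1354] 0.08532474634911535 [ 0.2  0.2 -0.8]
top cup1_mid [(array([0.488, 0.346, 0.025]), 0.46)]
top tray_cup1_mid [(array([ 0.518, -0.346,  0.06 ]), 0.85)]
side cup1_mid [(array([0.489, 0.343, 0.023]), 0.57)]
side tray_cup1_mid [(array([ 0.518, -0.343,  0.061]), 0.69), (array([ 0.49 ,  0.344, -0.001]), 0.28)]
[468.5 254.3  13.1] [ 0.5186 -0.3478  0.078 ]
[313.9 245.7   9.4] [0.5421 0.026  0.07  ]
```

step_arm(
  xyz=[
    [0.002, 0.001, -0.014],
    [0, 0, -0.018],
    [0, 0, -0.016],
    [0, 0, -0.012],
    [0, 0, -0.008],
    [0, 0, 0],
    [0, 0, 0],
    [0, 0, 0],
    [0, 0, 0],
    [0, 0, 0],
    [0, 0, 0],
    [0, 0, 0],
  ],
  dr=[
    [0, 0, 0],
    [0, 0, 0],
    [0, 0, 0],
    [0, 0, 0],
    [0, 0, 0],
    [0, 0, 0],
    [0, 0, 0],
    [0, 0, 0],
    [0, 0, 0],
    [0, 0, 0],
    [0, 0, 0],
    [0, 0, 0],
  ],
  gripper=[-1, -1, -1, -1, -1, -1, -1, 1, 1, 1, 1, 1],
)

```text
t: 34.77
eef_pos: [0.4887, 0.3466, 0.0696]
orientation: [0.681, 0.732, 0.001, 0.0]
force: [-1.6, -0.4, 5.6]
grip_width: 0.056
```

step_arm(
  xyz=[
    [0, 0, 0.004],
    [0, 0, 0.005],
    [0, 0, 0.005],
    [0, 0, 0.01],
    [0, 0, 0.015],
    [0, 0, 0.02],
    [0, 0, 0.02],
    [0, 0, 0.013],
    [0.00485, -0.0305, 0],
    [0.00485, -0.0305, 0],
    [0.00485, -0.0305, 0],
    [0.00485, -0.0305, 0],
  ],
  dr=[
    [0, 0, 0],
    [0, 0, 0],
    [0, 0, 0],
    [0, 0, 0],
    [0, 0, 0],
    [0, 0, 0],
    [0, 0, 0],
    [0, 0, 0],
    [0, 0, 0],
    [0, 0, 0],
    [0, 0, 0],
    [0, 0, 0],
  ],
  gripper=[1, 1, 1, 1, 1, 1, 1, 1, 1, 1, 1, 1],
)

```text
t: 35.77
eef_pos: [0.5076, 0.2231, 0.161]
orientation: [0.681, 0.733, 0.001, 0.0]
force: [0.5, -0.8, -0.2]
grip_width: 0.0555
```

step_arm(
  xyz=[
    [0.00485, -0.0305, 0],
    [0.00485, -0.0305, 0],
    [0.00485, -0.0305, 0],
    [0.00485, -0.0305, 0],
    [0.00485, -0.0305, 0],
    [0.00485, -0.0305, 0],
    [0.00485, -0.0305, 0],
    [0.00485, -0.0305, 0],
    [0.00485, -0.0305, 0],
    [0, 0, 0],
    [0, 0, 0],
  ],
  dr=[
    [0, 0, 0],
    [0, 0, 0],
    [0, 0, 0],
    [0, 0, 0],
    [0, 0, 0],
    [0, 0, 0],
    [0, 0, 0],
    [0, 0, 0],
    [0, 0, 0],
    [0, 0, 0],
    [0, 0, 0],
  ],
  gripper=[1, 1, 1, 1, 1, 1, 1, 1, 1, 1, 1],
)

```text
t: 36.68
eef_pos: [0.5514, -0.052, 0.1607]
orientation: [0.682, 0.731, 0.0, 0.0]
force: [-0.9, -0.3, -0.2]
grip_width: 0.0557
```

step_arm(
  xyz=[
    [0, 0.002, -0.02],
    [0, 0, -0.02],
    [0, 0, -0.02],
    [0, 0, -0.015],
    [0, 0, -0.01],
    [0, 0, -0.006],
    [0, 0, -0.004],
    [0, 0, -0.002],
    [0, 0, 0],
    [0, 0, 0],
  ],
  dr=[
    [0, 0, 0],
    [0, 0, 0],
    [0, 0, 0],
    [0, 0, 0],
    [0, 0, 0],
    [0, 0, 0],
    [0, 0, 0],
    [0, 0, 0],
    [0, 0, 0],
    [0, 0, 0],
  ],
  gripper=[1, 1, 1, 1, 1, 1, 1, 1, 1, 1],
)

```text
t: 37.52
eef_pos: [0.5516, -0.0485, 0.0638]
orientation: [0.681, 0.732, 0.0, 0.001]
force: [0.3, -0.3, -0.1]
grip_width: 0.0557
```

step_arm(
  xyz=[
    [0, 0, -0.001],
    [0, 0, -0.001],
    [0, 0, 0],
    [0, 0, 0],
    [0, 0, 0],
    [0, 0, 0],
    [0, 0, 0.01],
    [0, 0, 0.02],
    [0, 0, 0.025],
    [0, 0, 0.025],
    [0, 0, 0.015],
    [-0.005, 0.0304, 0],
  ],
  dr=[
    [0, 0, 0],
    [0, 0, 0],
    [0, 0, 0],
    [0, 0, 0],
    [0, 0, 0],
    [0, 0, 0],
    [0, 0, 0],
    [0, 0, 0],
    [0, 0, 0],
    [0, 0, 0],
    [0, 0, 0],
    [0, 0, 0],
  ],
  gripper=[1, 1, 1, -1, -1, -1, -1, -1, -1, -1, -1, -1],
)

```text
t: 38.52
eef_pos: [0.5501, -0.022, 0.161]
orientation: [0.683, 0.731, 0.002, 0.005]
force: [1.4, -0.7, 0.2]
grip_width: 0.0853
```

step_arm(
  xyz=[
    [-0.005, 0.0304, 0],
    [-0.005, 0.0304, 0],
    [-0.005, 0.0304, 0],
    [-0.005, 0.0304, 0],
    [-0.005, 0.0304, 0],
    [-0.005, 0.0304, 0],
    [-0.005, 0.0304, 0],
    [-0.005, 0.0304, 0],
    [-0.005, 0.0304, 0],
    [-0.005, 0.0304, 0],
    [-0.005, 0.0304, 0],
    [-0.005, 0.0304, 0],
  ],
  dr=[
    [0, 0, 0],
    [0, 0, 0],
    [0, 0, 0],
    [0, 0, 0],
    [0, 0, 0],
    [0, 0, 0],
    [0, 0, 0],
    [0, 0, 0],
    [0, 0, 0],
    [0, 0, 0],
    [0, 0, 0],
    [0, 0, 0],
  ],
  gripper=[-1, -1, -1, -1, -1, -1, -1, -1, -1, -1, -1, -1],
)

```text
t: 39.52
eef_pos: [0.4854, 0.3482, 0.1568]
orientation: [0.681, 0.732, 0.0, 0.0]
force: [0.7, -0.1, -0.4]
grip_width: 0.0854
```

```bash
python3 chk.py 10 cup1_mid tray_cup1_mid cup_holder
```

```text
[0.4854 0.3482 0.1568] 0.08543003416401279 [ 0.7 -0.1 -0.4]
top cup1_mid [(array([0.491, 0.346, 0.025]), 0.57)]
top tray_cup1_mid [(array([ 0.515, -0.348,  0.057]), 0.67)]
top cup_holder [(array([ 0.484,  0.341, -0.004]), 0.66)]
side cup1_mid [(array([0.548, 0.03 , 0.032]), 0.61), (array([0.487, 0.348, 0.023]), 0.4)]
side tray_cup1_mid [(array([ 0.519, -0.348,  0.054]), 0.74)]
side cup_holder [(array([ 0.49 ,  0.346, -0.001]), 0.53)]
[467.5 255.3  12.8] [ 0.5162 -0.3453  0.078 ]
[314.1 245.5   9.3] [0.5426 0.0255 0.07  ]
[346.1 242.5  10.4] [ 0.5496 -0.0523  0.07  ]
```

step_arm(
  xyz=[
    [0.001, -0.002, -0.02],
    [0, 0, -0.025],
    [0, 0, -0.025],
    [0, 0, -0.018],
    [0, 0, -0.012],
    [0, 0, -0.006],
    [0, 0, 0],
    [0, 0, 0],
  ],
  dr=[
    [0, 0, 0],
    [0, 0, 0],
    [0, 0, 0],
    [0, 0, 0],
    [0, 0, 0],
    [0, 0, 0],
    [0, 0, 0],
    [0, 0, 0],
  ],
  gripper=[-1, -1, -1, -1, -1, -1, -1, -1],
)

```text
t: 40.58
eef_pos: [0.4873, 0.3442, 0.0505]
orientation: [0.681, 0.732, 0.0, 0.0]
force: [-0.7, 0.7, 0.1]
grip_width: 0.0854
```

step_arm(
  xyz=[
    [0, 0, 0],
    [0, 0, 0],
    [0, 0, 0],
    [0, 0, 0],
    [0, 0, 0],
  ],
  dr=[
    [0, 0, 0],
    [0, 0, 0],
    [0, 0, 0],
    [0, 0, 0],
    [0, 0, 0],
  ],
  gripper=[1, 1, 1, 1, 1],
)

```text
t: 41.0
eef_pos: [0.4879, 0.3452, 0.0518]
orientation: [0.681, 0.732, 0.001, 0.001]
force: [-0.5, -0.2, 5.9]
grip_width: 0.056
```

step_arm(
  xyz=[
    [0, 0, 0.004],
    [0, 0, 0.005],
    [0, 0, 0.005],
    [0, 0, 0.01],
    [0, 0, 0.015],
    [0, 0, 0.02],
    [0, 0, 0.025],
    [0, 0, 0.02],
    [0, 0, 0.006],
    [0.0046, -0.0315, 0],
    [0.0046, -0.0315, 0],
    [0.0046, -0.0315, 0],
  ],
  dr=[
    [0, 0, 0],
    [0, 0, 0],
    [0, 0, 0],
    [0, 0, 0],
    [0, 0, 0],
    [0, 0, 0],
    [0, 0, 0],
    [0, 0, 0],
    [0, 0, 0],
    [0, 0, 0],
    [0, 0, 0],
    [0, 0, 0],
  ],
  gripper=[1, 1, 1, 1, 1, 1, 1, 1, 1, 1, 1, 1],
)

```text
t: 42.0
eef_pos: [0.5006, 0.2496, 0.16]
orientation: [0.68, 0.733, 0.0, 0.0]
force: [1.0, -0.2, -0.7]
grip_width: 0.0564
```

step_arm(
  xyz=[
    [0.0046, -0.0315, 0],
    [0.0046, -0.0315, 0],
    [0.0046, -0.0315, 0],
    [0.0046, -0.0315, 0],
    [0.0046, -0.0315, 0],
    [0.0046, -0.0315, 0],
    [0.0046, -0.0315, 0],
    [0.0046, -0.0315, 0],
    [0.0046, -0.0315, 0],
    [0.0046, -0.0315, 0],
    [0.0046, -0.0315, 0],
    [0.0046, -0.0315, 0],
  ],
  dr=[
    [0, 0, 0],
    [0, 0, 0],
    [0, 0, 0],
    [0, 0, 0],
    [0, 0, 0],
    [0, 0, 0],
    [0, 0, 0],
    [0, 0, 0],
    [0, 0, 0],
    [0, 0, 0],
    [0, 0, 0],
    [0, 0, 0],
  ],
  gripper=[1, 1, 1, 1, 1, 1, 1, 1, 1, 1, 1, 1],
)

```text
t: 43.0
eef_pos: [0.5556, -0.1292, 0.1597]
orientation: [0.681, 0.732, -0.0, -0.0]
force: [0.6, 0.0, -0.5]
grip_width: 0.0564
```

step_arm(
  xyz=[
    [0, 0, 0],
    [0, 0, 0],
    [0, 0, 0],
  ],
  dr=[
    [0, 0, 0],
    [0, 0, 0],
    [0, 0, 0],
  ],
  gripper=[1, 1, 1],
)

```text
t: 43.25
eef_pos: [0.5554, -0.1274, 0.1596]
orientation: [0.681, 0.732, 0.0, -0.001]
force: [0.1, 0.7, -0.3]
grip_width: 0.056
```

```bash
python3 chk.py 11 cup1_mid tray_cup1_mid; python3 - <<'E'
from px import *
s=cv2.imread("pics/s11.png");t=cv2.imread("pics/t11.png")
cv2.imwrite("pics/c11.png",np.hstack([cv2.resize(s[150:330,240:420],(400,400)),cv2.resize(t[200:300,150:350],(400,200)).repeat(2,0)]))
E
```

```text
[ 0.5554 -0.1274  0.1596] 0.05597983120756923 [ 0.1  0.7 -0.3]
top cup1_mid [(array([0.49 , 0.343, 0.026]), 0.87)]
top tray_cup1_mid [(array([ 0.516, -0.345,  0.057]), 0.76), (array([ 0.555, -0.048,  0.029]), 0.58)]
side cup1_mid [(array([ 0.561, -0.125,  0.028]), 0.72), (array([0.484, 0.346, 0.024]), 0.7)]
side tray_cup1_mid [(array([ 0.522, -0.347,  0.056]), 0.55), (array([0.546, 0.031, 0.032]), 0.45)]
[466.9 255.9  13.5] [ 0.5147 -0.3438  0.078 ]
[184.7 271.1  12.6] [0.4808 0.337  0.078 ]
[313.9 245.7   9.4] [0.5421 0.026  0.07  ]
[345.5 243.3  11.5] [ 0.5477 -0.0509  0.07  ]
```

View pics/c11.png

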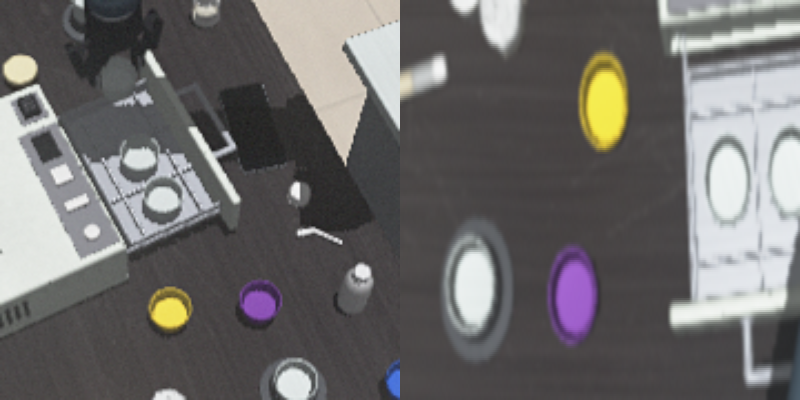

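step_arm(
  xyz=[
    [0.001, 0, -0.02],
    [0, 0, -0.02],
    [0, 0, -0.02],
    [0, 0, -0.015],
    [0, 0, -0.01],
    [0, 0, -0.006],
    [0, 0, -0.004],
    [0, 0, -0.002],
    [0, 0, 0],
    [0, 0, 0],
  ],
  dr=[
    [0, 0, 0],
    [0, 0, 0],
    [0, 0, 0],
    [0, 0, 0],
    [0, 0, 0],
    [0, 0, 0],
    [0, 0, 0],
    [0, 0, 0],
    [0, 0, 0],
    [0, 0, 0],
  ],
  gripper=[1, 1, 1, 1, 1, 1, 1, 1, 1, 1],
)

```text
t: 44.38
eef_pos: [0.5576, -0.128, 0.0638]
orientation: [0.681, 0.732, 0.0, 0.001]
force: [0.0, 0.8, -0.8]
grip_width: 0.0565
```

step_arm(
  xyz=[
    [0, 0, -0.001],
    [0, 0, -0.001],
    [0, 0, 0],
    [0, 0, 0],
    [0, 0, 0],
    [0, 0, 0],
    [0, 0, 0.01],
    [0, 0, 0.02],
    [0, 0, 0.025],
    [0, 0, 0.03],
    [0, 0, 0.03],
    [0, 0, 0.015],
  ],
  dr=[
    [0, 0, 0],
    [0, 0, 0],
    [0, 0, 0],
    [0, 0, 0],
    [0, 0, 0],
    [0, 0, 0],
    [0, 0, 0],
    [0, 0, 0],
    [0, 0, 0],
    [0, 0, 0],
    [0, 0, 0],
    [0, 0, 0],
  ],
  gripper=[1, 1, 1, -1, -1, -1, -1, -1, -1, -1, -1, -1],
)

```text
t: 45.38
eef_pos: [0.5585, -0.1283, 0.1959]
orientation: [0.681, 0.732, 0.001, 0.003]
force: [1.3, 0.2, 0.8]
grip_width: 0.0853
```

step_arm(
  xyz=[
    [-0.01, -0.03, 0],
    [-0.01, -0.03, 0],
    [-0.01, -0.03, 0],
    [-0.01, -0.03, 0],
    [-0.01, -0.03, 0],
    [-0.01, -0.03, 0],
    [-0.01, -0.03, 0],
    [-0.01, -0.03, 0],
    [-0.01, -0.03, 0],
    [0, 0, 0],
  ],
  dr=[
    [0, 0, 0],
    [0, 0, 0],
    [0, 0, 0],
    [0, 0, 0],
    [0, 0, 0],
    [0, 0, 0],
    [0, 0, 0],
    [0, 0, 0],
    [0, 0, 0],
    [0, 0, 0],
  ],
  gripper=[1, 1, 1, 1, 1, 1, 1, 1, 1, 1],
)

```text
t: 46.22
eef_pos: [0.465, -0.4033, 0.1916]
orientation: [0.683, 0.73, -0.001, 0.001]
force: [-0.5, 0.1, -0.3]
grip_width: 0.0004
```

```bash
python3 chk.py 12 cup1_mid tray_cup1_mid release_top handle sanitiser; python3 - <<'E'
from px import *
s=cv2.imread("pics/s12.png");t=cv2.imread("pics/t12.png")
cv2.imwrite("pics/c12.png",np.vstack([cv2.resize(t[170:310,150:490],(760,313)),np.pad(cv2.resize(s[140:345,220:420],(273,280)),((0,0),(0,487),(0,0)))]))
E
```

```text
[ 0.465  -0.4033  0.1916] 0.00036091516159851697 [-0.5  0.1 -0.3]
top cup1_mid [(array([0.488, 0.346, 0.025]), 0.58)]
top tray_cup1_mid [(array([ 0.517, -0.346,  0.055]), 0.97), (array([ 0.353,  0.256, -0.004]), 0.23)]
top release_top [(array([ 0.682, -0.152,  0.13 ]), 0.65)]
top handle [(array([ 0.432, -0.058,  0.085]), 0.58)]
top sanitiser [(array([ 0.767, -0.032,  0.001]), 0.67), (array([ 0.681, -0.154,  0.127]), 0.5)]
side cup1_mid [(array([0.488, 0.347, 0.025]), 0.58), (array([ 0.431, -0.055,  0.084]), 0.32)]
side tray_cup1_mid [(array([ 0.686, -0.147,  0.131]), 0.62), (array([ 0.522, -0.35 ,  0.06 ]), 0.57)]
side release_top [(array([ 0.684, -0.15 ,  0.13 ]), 0.65)]
side handle [(array([ 0.433, -0.06 ,  0.082]), 0.8)]
side sanitiser [(array([0.546, 0.03 , 0.032]), 0.71), (array([ 0.77 , -0.032, -0.003]), 0.65)]
[466.3 254.9  10.9] [ 0.5171 -0.3424  0.078 ]
[184.7 271.1  12.6] [0.4808 0.337  0.078 ]
[313.9 245.3  11.3] [0.5431 0.026  0.07  ]
[345.3 243.5   9.4] [ 0.5472 -0.0504  0.07  ]
[377.3 240.3  11.1] [ 0.5547 -0.1284  0.07  ]
```

View pics/c12.png

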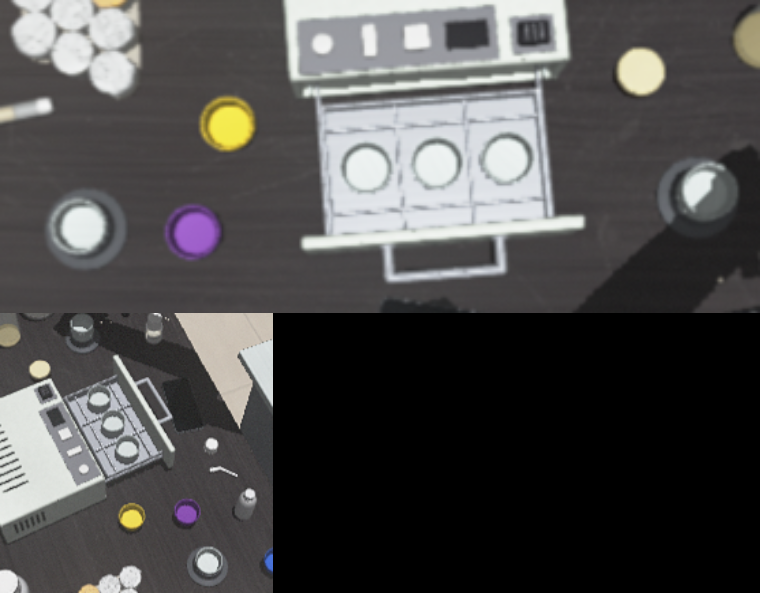

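step_arm(
  xyz=[
    [0.0198, 0.0229, 0],
    [0.0198, 0.0229, 0],
    [0.0198, 0.0229, 0],
    [0.0198, 0.0229, 0],
    [0.0198, 0.0229, 0],
    [0.0198, 0.0229, 0],
    [0.0198, 0.0229, 0],
    [0.0198, 0.0229, 0],
    [0.0198, 0.0229, 0],
    [0.0198, 0.0229, 0],
    [0.0198, 0.0229, 0],
    [0, 0, -0.02],
  ],
  dr=[
    [0, 0, 0],
    [0, 0, 0],
    [0, 0, 0],
    [0, 0, 0],
    [0, 0, 0],
    [0, 0, 0],
    [0, 0, 0],
    [0, 0, 0],
    [0, 0, 0],
    [0, 0, 0],
    [0, 0, 0],
    [0, 0, 0],
  ],
  gripper=[1, 1, 1, 1, 1, 1, 1, 1, 1, 1, 1, 1],
)

```text
t: 47.82
eef_pos: [0.6904, -0.1413, 0.1748]
orientation: [0.679, 0.734, 0.003, 0.004]
force: [-0.2, -0.2, 1.1]
grip_width: 0.0001
```

step_arm(
  xyz=[
    [0, 0, -0.02],
    [0, 0, 0],
    [0, 0, 0],
  ],
  dr=[
    [0, 0, 0],
    [0, 0, 0],
    [0, 0, 0],
  ],
  gripper=[1, 1, 1],
)

```text
t: 48.07
eef_pos: [0.6834, -0.1452, 0.1496]
orientation: [0.681, 0.733, -0.001, -0.002]
force: [0.0, -0.5, -0.6]
grip_width: 0.0
```

step_arm(
  xyz=[
    [0, -0.006, 0],
    [0, 0, -0.012],
    [0, 0, -0.005],
    [0, 0, -0.004],
    [0, 0, -0.003],
    [0, 0, -0.002],
    [0, 0, 0],
    [0, 0, 0],
  ],
  dr=[
    [0, 0, 0],
    [0, 0, 0],
    [0, 0, 0],
    [0, 0, 0],
    [0, 0, 0],
    [0, 0, 0],
    [0, 0, 0],
    [0, 0, 0],
  ],
  gripper=[1, 1, 1, 1, 1, 1, 1, 1],
)

```text
t: 48.73
eef_pos: [0.685, -0.1526, 0.126]
orientation: [0.681, 0.732, -0.0, 0.001]
force: [-2.0, -2.3, 4.0]
grip_width: -0.0001
```

step_arm(
  xyz=[
    [0, 0, -0.0015],
    [0, 0, -0.0015],
    [0, 0, 0],
    [0, 0, 0],
  ],
  dr=[
    [0, 0, 0],
    [0, 0, 0],
    [0, 0, 0],
    [0, 0, 0],
  ],
  gripper=[1, 1, 1, 1],
)

```text
t: 49.07
eef_pos: [0.6851, -0.1524, 0.1224]
orientation: [0.681, 0.732, -0.0, 0.001]
force: [-1.4, -4.5, 5.7]
grip_width: -0.0
```

step_arm(
  xyz=[
    [0, 0, 0.01],
    [0, 0, 0.02],
    [0, 0, 0.02],
    [0, 0, 0],
    [0, 0, 0],
    [0, 0, 0],
    [0, 0, 0],
    [0, 0, 0],
    [0, 0, 0],
    [0, 0, 0],
    [0, 0, 0],
    [0, 0, 0],
  ],
  dr=[
    [0, 0, 0],
    [0, 0, 0],
    [0, 0, 0],
    [0, 0, 0],
    [0, 0, 0],
    [0, 0, 0],
    [0, 0, 0],
    [0, 0, 0],
    [0, 0, 0],
    [0, 0, 0],
    [0, 0, 0],
    [0, 0, 0],
  ],
  gripper=[1, 1, 1, 1, 1, 1, 1, 1, 1, 1, 1, 1],
)

```text
t: 50.07
eef_pos: [0.6847, -0.1518, 0.1719]
orientation: [0.681, 0.732, 0.0, -0.0]
force: [-0.1, 0.4, 0.4]
grip_width: -0.0001
```

step_arm(
  xyz=[
    [0, 0, 0],
    [0, 0, 0],
    [0, 0, 0],
    [0, 0, 0],
    [0, 0, 0],
    [0, 0, 0],
    [0, 0, 0],
    [0, 0, 0],
    [0, 0, 0],
    [0, 0, 0],
    [0, 0, 0],
    [0, 0, 0],
  ],
  dr=[
    [0, 0, 0],
    [0, 0, 0],
    [0, 0, 0],
    [0, 0, 0],
    [0, 0, 0],
    [0, 0, 0],
    [0, 0, 0],
    [0, 0, 0],
    [0, 0, 0],
    [0, 0, 0],
    [0, 0, 0],
    [0, 0, 0],
  ],
  gripper=[1, 1, 1, 1, 1, 1, 1, 1, 1, 1, 1, 1],
)

```text
t: 51.07
eef_pos: [0.6847, -0.1519, 0.172]
orientation: [0.681, 0.732, 0.0, 0.0]
force: [0.3, -0.4, 0.6]
grip_width: 0.0001
```

```bash
python3 chk.py 13 handle sanitiser
```

```text
[ 0.6847 -0.1519  0.172 ] 0.00012523574863734172 [ 0.3 -0.4  0.6]
top handle [(array([ 0.595, -0.042,  0.087]), 0.74), (array([0.489, 0.347, 0.026]), 0.54)]
top sanitiser [(array([ 0.767, -0.034,  0.002]), 0.84), (array([ 0.519, -0.349,  0.002]), 0.5), (array([ 0.518, -0.347,  0.042]), 0.32)]
side handle [(array([ 0.594, -0.046,  0.085]), 0.84)]
side sanitiser [(array([ 0.767, -0.033, -0.003]), 0.79), (array([ 0.517, -0.347, -0.   ]), 0.69), (array([ 0.592, -0.045,  0.083]), 0.32)]
[467.5 255.3  12.8] [ 0.5162 -0.3453  0.078 ]
[184.5 271.1  12.4] [0.4808 0.3375 0.078 ]
```

step_arm(
  xyz=[
    [-0.0018, 0.028, 0],
    [-0.0018, 0.028, 0],
    [-0.0018, 0.028, 0],
    [-0.0018, 0.028, 0],
    [-0.0018, 0.028, 0],
    [-0.0018, 0.028, 0],
    [-0.0018, 0.028, 0],
    [-0.0018, 0.028, 0],
    [0, 0, -0.02],
    [0, 0, 0],
    [0, 0, 0],
    [0, 0, 0],
  ],
  dr=[
    [0, 0, 0],
    [0, 0, 0],
    [0, 0, 0],
    [0, 0, 0],
    [0, 0, 0],
    [0, 0, 0],
    [0, 0, 0],
    [0, 0, 0],
    [0, 0, 0],
    [0, 0, 0],
    [0, 0, 0],
    [0, 0, 0],
  ],
  gripper=[1, 1, 1, 1, 1, 1, 1, 1, 1, 1, 1, 1],
)

```text
t: 52.37
eef_pos: [0.6703, 0.0713, 0.1523]
orientation: [0.681, 0.732, -0.0, 0.0]
force: [0.4, 1.1, 0.6]
grip_width: 0.0
```

```bash
python3 - <<'E'
from px import *
o=readout.get_obs();print(o["eef_pos"].round(4))
s=read_camera("side");a=cv2.imread("pics/side0.png")
T=a[190:260,275:305]; r=cv2.matchTemplate(s[180:270,265:315],T,cv2.TM_CCOEFF_NORMED);print(r.max(),np.unravel_index(r.argmax(),r.shape))
cv2.imwrite("pics/c14.png",np.hstack([cv2.resize(i[180:280,225:325],(400,400)) for i in(a,s)]))
E
```

```text
[0.6703 0.0713 0.1523]
0.3708724 (np.int64(20), np.int64(15))
```

View pics/c14.png

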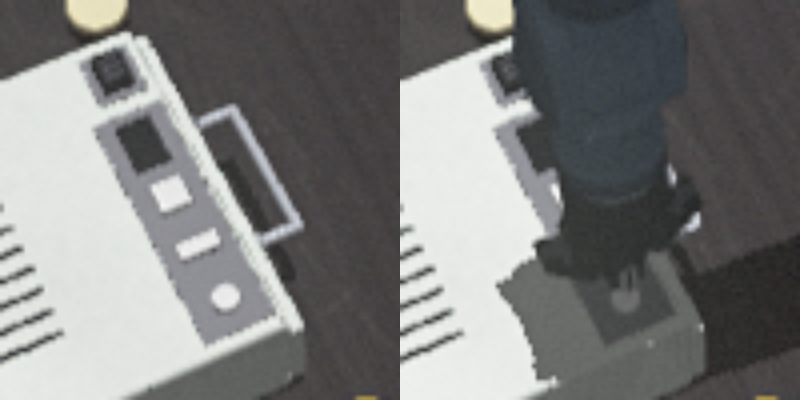

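step_arm(
  xyz=[
    [0, 0, -0.015],
    [0, 0, -0.006],
    [0, 0, -0.004],
    [0, 0, -0.003],
    [0, 0, -0.003],
    [0, 0, 0],
    [0, 0, 0],
    [0, 0, 0],
  ],
  dr=[
    [0, 0, 0],
    [0, 0, 0],
    [0, 0, 0],
    [0, 0, 0],
    [0, 0, 0],
    [0, 0, 0],
    [0, 0, 0],
    [0, 0, 0],
  ],
  gripper=[1, 1, 1, 1, 1, 1, 1, 1],
)

```text
t: 53.08
eef_pos: [0.6704, 0.0714, 0.1229]
orientation: [0.681, 0.732, -0.0, 0.001]
force: [-3.4, -1.7, 7.8]
grip_width: -0.0004
```

step_arm(
  xyz=[
    [0, 0, 0.015],
    [0, 0, 0.016],
    [0.0011, -0.0163, 0],
    [0.0011, -0.0163, 0],
    [0.0011, -0.0163, 0],
    [0, 0, 0],
    [0, 0, 0],
    [0, 0, 0],
  ],
  dr=[
    [0, 0, 0],
    [0, 0, 0],
    [0, 0, 0],
    [0, 0, 0],
    [0, 0, 0],
    [0, 0, 0],
    [0, 0, 0],
    [0, 0, 0],
  ],
  gripper=[1, 1, 1, 1, 1, 1, 1, 1],
)

```text
t: 53.75
eef_pos: [0.673, 0.0226, 0.151]
orientation: [0.681, 0.732, -0.0, -0.001]
force: [0.8, 0.4, 0.0]
grip_width: -0.0003
```

step_arm(
  xyz=[
    [0, 0, -0.015],
    [0, 0, -0.006],
    [0, 0, -0.004],
    [0, 0, -0.003],
    [0, 0, -0.003],
    [0, 0, 0],
    [0, 0, 0],
    [0, 0, 0],
  ],
  dr=[
    [0, 0, 0],
    [0, 0, 0],
    [0, 0, 0],
    [0, 0, 0],
    [0, 0, 0],
    [0, 0, 0],
    [0, 0, 0],
    [0, 0, 0],
  ],
  gripper=[1, 1, 1, 1, 1, 1, 1, 1],
)

```text
t: 54.42
eef_pos: [0.6729, 0.0238, 0.1229]
orientation: [0.681, 0.733, 0.0, -0.0]
force: [-5.4, 0.2, 9.9]
grip_width: 0.0001
```

step_arm(
  xyz=[
    [0, 0, 0.015],
    [0, 0, 0.016],
    [0.0014, -0.017, 0],
    [0.0014, -0.017, 0],
    [0.0014, -0.017, 0],
    [0, 0, 0],
    [0, 0, 0],
    [0, 0, 0],
  ],
  dr=[
    [0, 0, 0],
    [0, 0, 0],
    [0, 0, 0],
    [0, 0, 0],
    [0, 0, 0],
    [0, 0, 0],
    [0, 0, 0],
    [0, 0, 0],
  ],
  gripper=[1, 1, 1, 1, 1, 1, 1, 1],
)

```text
t: 55.08
eef_pos: [0.6773, -0.028, 0.1512]
orientation: [0.681, 0.732, -0.0, -0.001]
force: [0.1, 0.2, -0.3]
grip_width: 0.0001
```

step_arm(
  xyz=[
    [0, 0, -0.015],
    [0, 0, -0.006],
    [0, 0, -0.004],
    [0, 0, -0.003],
    [0, 0, -0.003],
    [0, 0, 0],
    [0, 0, 0],
    [0, 0, 0],
  ],
  dr=[
    [0, 0, 0],
    [0, 0, 0],
    [0, 0, 0],
    [0, 0, 0],
    [0, 0, 0],
    [0, 0, 0],
    [0, 0, 0],
    [0, 0, 0],
  ],
  gripper=[1, 1, 1, 1, 1, 1, 1, 1],
)

```text
t: 55.75
eef_pos: [0.6772, -0.0271, 0.123]
orientation: [0.681, 0.733, 0.0, -0.0]
force: [-3.9, 1.2, 9.8]
grip_width: 0.0001
```

All three keys bottomed. I'll retreat clear of everything and do a last check.

step_arm(
  xyz=[
    [0, 0, 0.015],
    [0, 0, 0.03],
    [0, 0, 0.03],
    [-0.03, -0.01, 0],
    [-0.035, -0.01, 0],
    [-0.035, -0.01, 0],
    [-0.035, -0.01, 0],
    [-0.035, -0.01, 0],
    [-0.035, -0.01, 0],
    [-0.035, -0.01, 0],
    [0, 0, 0],
    [0, 0, 0],
  ],
  dr=[
    [0, 0, 0],
    [0, 0, 0],
    [0, 0, 0],
    [0, 0, 0],
    [0, 0, 0],
    [0, 0, 0],
    [0, 0, 0],
    [0, 0, 0],
    [0, 0, 0],
    [0, 0, 0],
    [0, 0, 0],
    [0, 0, 0],
  ],
  gripper=[1, 1, 1, 1, 1, 1, 1, 1, 1, 1, 1, 1],
)

```text
t: 56.75
eef_pos: [0.436, -0.0977, 0.1961]
orientation: [0.681, 0.732, 0.0, -0.0]
force: [0.5, 0.2, -0.1]
grip_width: 0.0
```

```bash
python3 chk.py 15 handle cup1_mid tray_cup1_mid resin_jar vial small_flask; python3 - <<'E'
from px import *
s=cv2.imread("pics/s15.png");t=cv2.imread("pics/t15.png")
cv2.imwrite("pics/c15.png",np.vstack([cv2.resize(t[150:340,150:490],(760,425)),np.pad(cv2.resize(s[140:345,220:420],(171,175)),((0,0),(0,589),(0,0)))]))
E
```

```text
[ 0.436  -0.0977  0.1961] 4.881646134413477e-05 [ 0.5  0.2 -0.1]
top handle [(array([ 0.592, -0.044,  0.085]), 0.75)]
top cup1_mid [(array([0.486, 0.35 , 0.024]), 0.6)]
top tray_cup1_mid [(array([ 0.517, -0.347,  0.056]), 0.75)]
top resin_jar [(array([ 0.661, -0.288, -0.002]), 0.95), (array([ 0.595, -0.044,  0.086]), 0.73)]
top vial [(array([ 0.345, -0.281,  0.004]), 0.67)]
top small_flask [(array([ 0.351,  0.257, -0.003]), 0.7)]
side handle [(array([ 0.594, -0.048,  0.084]), 0.83)]
side cup1_mid [(array([0.49 , 0.344, 0.026]), 0.71)]
side tray_cup1_mid [(array([ 0.52 , -0.346,  0.056]), 0.75)]
side resin_jar [(array([ 0.664, -0.28 ,  0.   ]), 0.47)]
side vial [(array([ 0.772, -0.034, -0.005]), 0.72)]
side small_flask [(array([0.349, 0.255, 0.   ]), 0.77)]
[467.5 255.3  12.8] [ 0.5162 -0.3453  0.078 ]
[184.3 271.1  12.3] [0.4808 0.338  0.078 ]
```

View pics/c15.png

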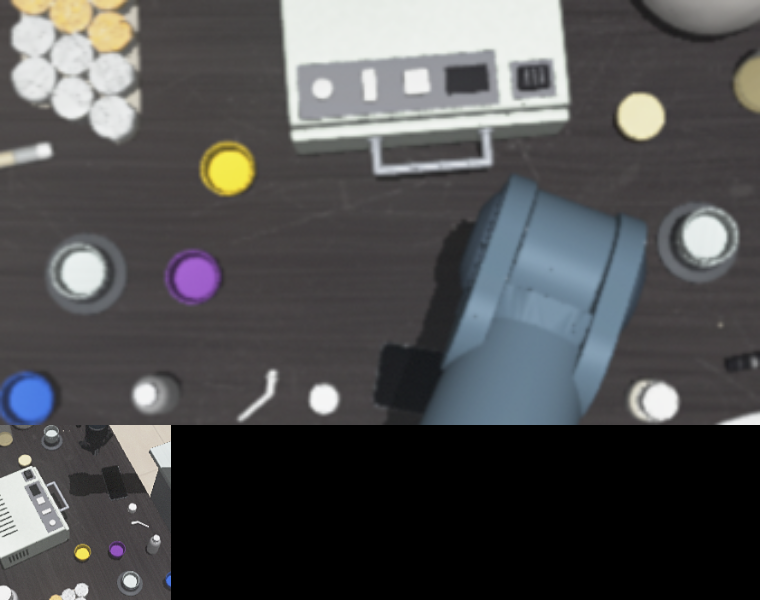

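```bash
python3 -c "
from bench import job;print(job.hand_in())"
```

```text
the job is handed in; nothing more can be done
None
```

I changed the load, started the sanitiser and handed the job in at about 57 s of the 210 s allowed. The hand-in gave no verdict.

- **Cups:** I pulled the drawer out until it locked. All three bays held finished cups, and those are now nested in the empty holder. One fresh cup from the top of the stack went into each bay, and the fourth stayed in its holder.
- **Start sequence:** I pressed the release at about 5.7 N, to 8.6 mm by tool height. The drawer ran home, and I then pressed the round, bar and square keys one at a time. Each key bottomed at 8–10 N.

**Last checks:**
- The handle is back at x ≈ 0.593, as at the start.
- The nested cups stand at about (0.518, −0.347), with the topmost point at 56 mm against the required maximum of 63 mm.
- The last fresh cup sits in its holder at a height of 25 mm.
- The jar and flask are where they were in both cameras.

**Doubtful points:**
- **Circle fit:** on the last fresh cup it read about 7 mm off. It had been set for the wrong rim height; the networks agreed with the holder's position.
- **Side view:** the network mistook the sanitiser for the vial, but the top view showed the vial unmoved.
- **First fresh cup:** the picture taken during the lift was unclear. A later one showed that only that cup had come up.
- **Fresh cups in the bays:** these could not be seen once the drawer was shut. The last picture before the release showed one upright in each bay.

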